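# Dress the haberdashery counter display

### The arm

A 6-joint arm with a two-finger parallel gripper is mounted at the origin on the work surface. World frame = base frame: x ahead of the robot, y to its left, z up, the work surface at z = 0. Lengths are in m, angles in degrees, forces in N, time in s.
With the tool pointing down it reaches from about 0.3 to 0.875 m from the base axis. Payload 4.2 kg.
Tool frame: the origin (TCP) lies midway between the tips of the shut fingers; the grasp point (between the pads) lies 19 mm behind it; z points along the fingers, y is the line along which they close (so a half turn about z gives the same grasp; the last joint's range is limited). The gripper opens to 85 mm and grips with 20 to 120 N. Pads are 22 mm wide; open, the fingers measure 114 mm over their backs; the gripper's body (76 mm by 85 mm) begins 54 mm behind the grasp point. The pads swing forward as they close: fully open they stand 13 mm farther back than shut.
Start: joints at [66.635, 18.312, 89.639, -0, 72.044, -1.146], TCP at [0.217, 0.532, 0.207] pointing down, gripper open.
Joint ranges: [-177.97, 177.97], [-48.28, 115.42], [12.27, 149.76], [-77.06, 257.06], [2.81, 150.46], [-146.56, 146.56]. Speed limits (degrees/s): [147.25, 147.25, 180, 180, 180, 180].

### API

Orientations are given as [roll, pitch, yaw] about the fixed x, y, z axes, in that order (R = Rz(yaw) Ry(pitch) Rx(roll)).
In Python, from plant import manip, vision gives the robot as it stands.
- The arm moves only by the tool drive_tool, never from a script. Its argument "steps" is a list of rows, each a list of 3 entries, a list of its own where there are three numbers: the shift along the tool's x, y, z in m, then the turn, a rotation vector about the tool's x, y, z in degrees, then the opening, from 0 (shut) to 1 (fully open). A call has 1 to 5 rows; each row is the pose to reach, as a shift and turn from the pose commanded when the call began, along the tool's axes at that moment; what a row does not reach only later rows make up. A row lasts 1/10 s, in which the tool goes at most 50 mm and 8.59 degrees, less where a joint would pass 70% of its speed; a pose out of reach is approached as far as the arm can. A call with a gripper value outside its range is refused whole. The fingers move at their own pace and stop on an object; the grip force is fixed at half the most. Time passes only in rows, so rows that repeat a pose let the fingers close. It gives the time, the measured TCP pose, the force, the opening and the grip force at its end, in the units of the state.
- manip.read_state(): the state, without advancing time (a new reading comes with each control period).
- vision.capture(name): name is "side" or "top" or "wrist"; returns (picture, depth): 384x512x3 uint8, red, green, blue; 384x512 float32, m along the optical axis (not along the pixel's ray), 0 where there is no reading.
- vision.camera_info(name): a dict with "fx", "fy", "cx", "cy" (pixels), "T" (4x4, takes a point from camera to world coordinates); the wrist camera has in their place "hand_eye" (4x4, takes a point from camera to tool coordinates, whose origin is the TCP and whose axes are the flange's). Camera axes: x right, y down, z forward; pixel columns grow to the right and rows downward; lengths in m; the calibration is good to about 2 mm. A picture is of the moment at which its call begins: read the wrist's pose just before it. camera_info takes no time and is no camera call.
- manip.job_done(): hands the job in; it is judged then, once.
The state is a dict: "clock": time; "joint_positions": joint angles; "joint_velocities": joint speeds; "effort": joint torques, N m; "eef_pos": TCP position; "orientation": TCP orientation; "contact_force": force on the tool from outside, world axes, zero at the start; "ft_torque": the same for the moment, N m; "width": opening from 0.0 (shut) to 1.0 (fully open); "grasp_force": force on a finger pad.
Only numpy, scipy, OpenCV 4.12 (cv2) and the standard library are available. Lean on these libraries where they do the work, as an engineer would, in place of code of your own. Each camera call takes 0.05 s, during which the arm holds its last target. There are 200 camera calls.

### The job

Build the button-tin tower in the middle of the round white plinth: the green tin at the bottom, the blue tin centred on it and the red tin centred on top, all upright. Lay the pink pin box, lid up, on the sloped wooden stand, lengthwise up and down the slope, in the middle of its width, with its short end squarely against the brass ledge. Leave the yellow tin and the jar of buttons standing where they are.

Things in the scene. Friction and masses are not known exactly. Their poses are not given: they have to be found in the camera images.
- tin_green: round green button tin, closed, upright cylinder 66 mm in diameter and 36 mm high, about 160 g, with a cream button painted on its flat lid; origin at the centre of its underside, z up its axis (the largest tin)
- tin_blue: round blue button tin, closed, upright cylinder 58 mm in diameter and 32 mm high, about 130 g, with a cream button painted on its flat lid; origin at the centre of its underside, z up its axis (the middle tin)
- tin_red: round red button tin, closed, upright cylinder 50 mm in diameter and 28 mm high, about 100 g, with a cream button painted on its flat lid; origin at the centre of its underside, z up its axis (the smallest tin)
- tin_yellow: round yellow button tin, closed, upright cylinder 58 mm in diameter and 32 mm high, about 130 g, with a cream button painted on its flat lid; origin at the centre of its underside, z up its axis; it is not part of the display and stays where it is
- jar: clear glass jar of buttons with a black lid, 56 mm in diameter and 62 mm high; origin at the centre of its underside; it stays where it is
- pin_box: flat pink closed pin box with three white buttons in a row on its lid, 90 mm long (its x), 62 mm wide (its y), 28 mm thick (its z), about 140 g, lying flat on the counter at the start; origin at the centre of its underside
- riser: low round white display plinth, fixed, 110 mm in diameter, flat top 24 mm above the counter; origin at the centre of its underside
- slope: fixed dark wooden sloped stand, 130 mm deep, 150 wide (y). Its face rises at 22 deg towards its +x, 110 mm long. A brass ledge across the low (-x) end, 8 mm thick, stands 10 mm above the face; their inner corner is the line x = -55, z = 20 mm. Origin: centre of underside. Seated, the pin box's origin is at x = -13.3, y = 0, z = 36.9 mm here. The box does not slide on it by itself
Not all that is in view belongs to the job. Several things look just like the tin_red: the one meant starts farthest from the robot's base.

How it is judged:
By the outcome, as a careful person would: the job done as asked, in the order asked, and still so for the second after the job is handed in, with the robot touching nothing.
It also fails if it takes over 102 s, if anything falls off the work surface, if the arm or the gripper's body presses on something with over 40 N, if the wrist force passes 120 N, or if a joint passes its speed limit or range.

## Working session

There is one attempt and no reset: what is moved stays moved. The work goes in short steps, Python scripts to look and compute and a tool call to move; the robot and the scene stay as the last step left them, time stands still between calls to the robot, and variables do not carry over. Pictures are saved under pics/ and viewed, at most 16 in all, crops included, and the job is handed in when it is done.

Besides the shell and the picture viewer there is one more tool, called as a command line: name --argument value ..., lists and objects as JSON in quotes. drive_tool: Moves the arm, as the interface text tells. Its arguments: {"type":"object","properties":{"steps":{"type":"array"}},"required":["steps"]}

```bash
ls; mkdir -p pics; python3 - <<'E'
from plant import manip, vision
import cv2,numpy as np
print(manip.read_state())
for n in ("top","side"):
    p,d=vision.capture(n); cv2.imwrite(f"pics/{n}0.png",cv2.cvtColor(p,cv2.COLOR_RGB2BGR)); np.savez(f"pics/{n}0.npz",p=p,d=d)
    print(n,vision.camera_info(n))
print(vision.camera_info("wrist"))
E
```

```text
pics
{'clock': 0.0, 'joint_positions': array([ 6.66352103e+01,  1.83525554e+01,  8.97068663e+01,  3.13079000e-03,
        7.20444532e+01, -1.14800643e+00]), 'joint_velocities': array([ 0.05660726, -0.15543439, -0.09287986, -0.04169166,  0.08437524,
       -0.0086408 ]), 'effort': array([ 4.63484866e-04, -4.15526712e+01, -2.34171349e+01,  1.42056861e-04,
        7.89006270e-03, -9.09613163e-06]), 'eef_pos': array([0.21720861, 0.53182949, 0.20647002]), 'orientation': array([-1.79896206e+02, -5.05710417e-03,  1.57782244e+02]), 'contact_force': array([ 0.15399044, -0.10251018,  0.05689848]), 'ft_torque': array([0.05565706, 0.00022098, 0.00351114]), 'grasp_force': 0.0, 'width': 0.997801135522103}
top {'fx': 485.5865592646332, 'fy': 485.5865592646332, 'cx': 251.74009778229689, 'cy': 190.77261371512213, 'T': array([[ 0.00380326, -0.99601665,  0.08908628,  0.34093184],
       [-0.99992774, -0.00277193,  0.01169763, -0.00137466],
       [-0.01140409, -0.08912433, -0.99595522,  1.09066748],
       [ 0.        ,  0.        ,  0.        ,  1.        ]])}
side {'fx': 378.74324355098855, 'fy': 378.74324355098855, 'cx': 257.62867359904504, 'cy': 191.27967322533098, 'T': array([[ 0.81833329, -0.33968048,  0.46362463, -0.06218936],
       [-0.57474168, -0.48591631,  0.65845071, -0.70437912],
       [ 0.00161991, -0.80529654, -0.59287002,  0.67209777],
       [ 0.        ,  0.        ,  0.        ,  1.        ]])}
{'fx': 343.6558512229601, 'fy': 343.6558512229601, 'cx': 252.86504411825607, 'cy': 189.27996557609856, 'hand_eye': array([[-5.86866941e-04, -9.59075991e-01, -2.83148193e-01,
         7.21439639e-02],
       [ 9.99998663e-01, -1.30760077e-04, -1.62973778e-03,
         5.07459782e-04],
       [ 1.52601790e-03, -2.83148771e-01,  9.59074786e-01,
        -1.66317421e-01],
       [ 0.00000000e+00,  0.00000000e+00,  0.00000000e+00,
         1.00000000e+00]])}
```

View pics/top0.png

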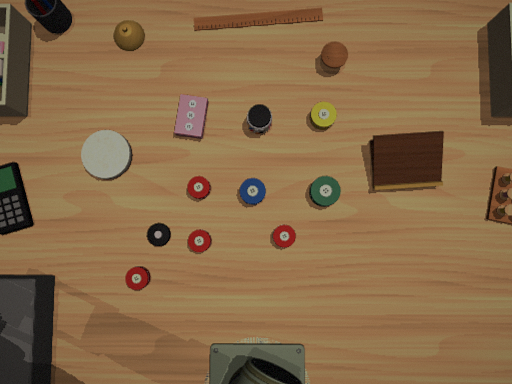

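View pics/side0.png

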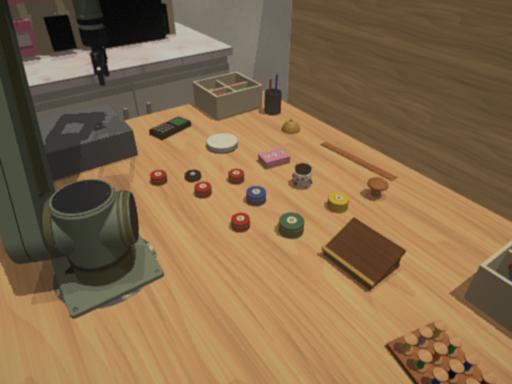

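The top view shows the plinth at (106,154), pink box at (190,117), green tin at (325,191), blue at (253,191), yellow at (323,114) and the jar at (259,118). The stand is at (407,160) with its brass ledge on the near side. There are four red tins, at (199,187), (200,241), (284,236) and (137,278), and the one at (199,187) looks farthest from the base (256,360). The side view agrees.

```bash
cat > h.py <<'E'
import numpy as np, cv2
from plant import manip, vision
from scipy.spatial.transform import Rotation as R
def Ttool(s=None):
    s=s or manip.read_state(); T=np.eye(4)
    T[:3,:3]=R.from_euler('xyz',s['orientation'],degrees=True).as_matrix(); T[:3,3]=s['eef_pos']; return T
def cam(name,T=None):
    c=vision.camera_info(name)
    return c, (c['T'] if name!='wrist' else T@c['hand_eye'])
def ray(name,px,T=None):
    c,M=cam(name,T); px=np.atleast_2d(px).astype(float)
    d=np.c_[(px[:,0]-c['cx'])/c['fx'],(px[:,1]-c['cy'])/c['fy'],np.ones(len(px))]@M[:3,:3].T
    return M[:3,3],d
def onz(name,px,z,T=None):
    o,d=ray(name,px,T); return o+d*((z-o[2])/d[:,2])[:,None]
def tri(rays):  # list of (o,d)
    A=0;b=0
    for o,d in rays:
        d=np.ravel(d)/np.linalg.norm(d);P=np.eye(3)-np.outer(d,d);A=A+P;b=b+P@o
    p=np.linalg.solve(A,b); return p,[np.linalg.norm(np.cross(p-o,np.ravel(d)/np.linalg.norm(d))) for o,d in rays]
def proj(name,p,T=None):
    c,M=cam(name,T); q=np.linalg.inv(M)@np.append(p,1); return np.array([c['fx']*q[0]/q[2]+c['cx'],c['fy']*q[1]/q[2]+c['cy']])
HUE=dict(red=((172,8),120),green=((70,95),80),blue=((100,125),100),yellow=((22,34),150),pink=((150,174),40))
def mask(p,col):
    h=cv2.cvtColor(p,cv2.COLOR_RGB2HSV); (a,b),s=HUE[col]; H=h[...,0]
    m=((H>=a)|(H<=b)) if a>b else ((H>=a)&(H<=b))
    return (m&(h[...,1]>=s)&(h[...,2]>40)).astype(np.uint8)
def blobs(m,amin=60):
    n,l,st,ce=cv2.connectedComponentsWithStats(m)
    return [(st[i][4],ce[i],l==i) for i in range(1,n) if st[i][4]>=amin]
def snap(name,save=None):
    T=Ttool() if name=='wrist' else None
    p,d=vision.capture(name)
    if save: cv2.imwrite(f'pics/{save}.png',cv2.cvtColor(p,cv2.COLOR_RGB2BGR))
    return p,d,T
E
python3 - <<'E'
from h import *
for n in ('top','side'):
    z=np.load(f'pics/{n}0.npz');p=z['p']
    for c in HUE:
        for a,ce,m in blobs(mask(p,c),40):
            k=cv2.convexHull(np.argwhere(m)[:,::-1].astype(np.int32)); full=np.zeros(m.shape,np.uint8); cv2.fillPoly(full,[k],1)
            hsv=cv2.cvtColor(p,cv2.COLOR_RGB2HSV)
            b=(full>0)&(hsv[...,1]<110)&(hsv[...,2]>120)
            bc=np.argwhere(b)[:,::-1].mean(0) if b.sum() else None
            print(n,c,a,ce.round(1),b.sum(),bc, onz('top',bc,.03).round(3) if n=='top' and bc is not None else '', hsv[m].mean(0).round())
E
```

```text
top red 348 [198.5 187.2] 60 [197.8        186.73333333] [[0.444 0.13  0.03 ]] [  4. 199. 131.]
top red 339 [283.8 235.7] 67 [283.98507463 235.74626866] [[ 0.338 -0.059  0.03 ]] [  2. 199. 138.]
top red 343 [199.1 240.6] 64 [198.5625  240.40625] [[0.327 0.126 0.03 ]] [  2. 200. 132.]
top red 381 [137.2 277.8] 59 [136.01694915 277.98305085] [[0.246 0.261 0.03 ]] [  7. 201. 122.]
top green 271 [325.2 190.1] 107 [325.42056075 190.28037383] [[ 0.437 -0.15   0.03 ]] [ 71. 108.  86.]
top blue 404 [252.2 191.1] 71 [252.16901408 190.42253521] [[0.437 0.01  0.03 ]] [109. 171. 103.]
top yellow 418 [323.3 113.9] 78 [323.55128205 113.47435897] [[ 0.609 -0.148  0.03 ]] [ 28. 172. 154.]
top pink 827 [190.8 115.9] 1029 [190.27599611 115.0787172 ] [[0.605 0.149 0.03 ]] [173.  67. 152.]
side red 129 [236.5 175.2] 18 [235.61111111 172.16666667]  [  6. 173. 132.]
side red 164 [158.3 177. ] 19 [157.42105263 173.42105263]  [  6. 174. 124.]
side red 145 [203.2 188.5] 22 [202.22727273 185.59090909]  [  6. 176. 135.]
side red 186 [240.9 220.7] 30 [239.93333333 217.93333333]  [  5. 178. 139.]
side blue 77 [256.1 192. ] 36 [255.66666667 190.88888889]  [113. 108. 116.]
side yellow 154 [338.2 198.6] 29 [338.37931034 197.44827586]  [ 23. 186. 185.]
```

```bash
python3 - <<'E'
from h import *
pairs=dict(red=((197.8,186.7),(235.6,172.2)),blue=((252.17,190.42),(255.67,190.9)),yellow=((323.55,113.47),(338.38,197.45)))
for k,(a,b) in pairs.items(): print(k,tri([ray('top',a),ray('side',b)]))
S=np.load('pics/side0.npz')['p'];Tp=np.load('pics/top0.npz')['p']
def white(p,box):
    h=cv2.cvtColor(p,cv2.COLOR_RGB2HSV);m=((h[...,1]<40)&(h[...,2]>120)).astype(np.uint8)
    mm=np.zeros_like(m);x0,y0,x1,y1=box;mm[y0:y1,x0:x1]=m[y0:y1,x0:x1];return mm
for n,p,b in(('top',Tp,(70,120,145,190)),('side',S,(195,125,250,160))):
    for a,ce,m in blobs(white(p,b)): 
        c=cv2.findContours(m.astype(np.uint8),0,1)[0][0]; print(n,a,ce,cv2.fitEllipse(c))
        if n=='top': print(onz('top',cv2.fitEllipse(c)[0],.024))
m=mask(Tp,'pink'); a,ce,mm=max(blobs(m),key=lambda t:t[0]); c=cv2.findContours(mm.astype(np.uint8),0,1)[0][0]
r=cv2.minAreaRect(c);print(r,onz('top',cv2.boxPoints(r),.028).round(4))
# slope dark corners from top
h=cv2.cvtColor(Tp,cv2.COLOR_RGB2HSV);d=(h[...,2]<95).astype(np.uint8);w=np.zeros_like(d);w[120:205,355:460]=d[120:205,355:460]
a,ce,mm=max(blobs(w),key=lambda t:t[0]);c=cv2.findContours(mm.astype(np.uint8),0,1)[0][0];print(a,cv2.minAreaRect(c),cv2.approxPolyDP(c,4,True).reshape(-1,2))
p=cv2.resize(cv2.cvtColor(Tp[120:205,355:460],cv2.COLOR_RGB2BGR),None,fx=7,fy=7,interpolation=cv2.INTER_NEAREST)
E
```

```text
red (array([0.44377058, 0.13042894, 0.02798481]), [np.float64(0.001027066089103754), np.float64(0.001027066089103704)])
blue (array([0.43557549, 0.01062066, 0.03215723]), [np.float64(0.00095478459203281), np.float64(0.0009547845920328508)])
yellow (array([ 0.60725647, -0.14683376,  0.03214662]), [np.float64(0.001005158027673364), np.float64(0.0010051580276734262)])
top 1791 [105.00781686 153.55499721] ((104.99678802490234, 153.55184936523438), (46.132080078125, 47.662925720214844), 48.89784240722656)
[[0.51871319 0.33851914 0.024     ]]
side 133 [216.96992481 140.68421053] ((217.46205139160156, 140.6800994873047), (11.060746192932129, 18.08901023864746), 74.83404541015625)
((190.89190673828125, 116.14865112304688), (28.112226486206055, 40.11335372924805), 9.462323188781738) [[0.5632 0.1852 0.028 ]
 [0.6532 0.172  0.028 ]
 [0.6426 0.1097 0.028 ]
 [0.5528 0.1233 0.028 ]]
3692 ((405.9617004394531, 161.43478393554688), (56.80180358886719, 77.88898468017578), 86.12147521972656) [[443 132]
 [373 136]
 [369 153]
 [374 191]
 [369 192]
 [379 191]
 [375 185]
 [441 181]]
```

drive_tool --steps '[[[0.0, 0.03, 0], [0, 0, 8.5], 1], [[0.0, 0.06, 0], [0, 0, 17], 1], [[0.0, 0.09, 0], [0, 0, 25.5], 1], [[0.0, 0.11, 0], [0, 0, 34], 1], [[0, 0.12, 0], [0, 0, 42.5], 1]]'

```text
clock: 0.6
eef_pos: [0.2633, 0.6447, 0.2059]
orientation: [-180.0, 0.0, 114.9]
contact_force: [0.2, -0.3, -0.6]
width: 1.004
grasp_force: 0.0
```

drive_tool --steps '[[[-0.045, 0.013, 0], [0, 0, 8.3], 1], [[-0.09, 0.026, 0], [0, 0, 16.6], 1], [[-0.14, 0.039, 0], [0, 0, 24.9], 1], [[-0.188, 0.052, 0], [0, 0, 24.9], 1], [[-0.235, 0.065, 0], [0, 0, 24.9], 1]]'

```text
clock: 1.1
eef_pos: [0.4226, 0.457, 0.2069]
orientation: [-180.0, 0.0, 90.4]
contact_force: [0.1, 0.7, -0.2]
width: 0.997
grasp_force: 0.0
```

drive_tool --steps '[[[-0.05, 0, 0], [0, 0, 0], 1], [[-0.1, -0.02, 0], [0, 0, 0], 1], [[-0.14, -0.025, 0], [0, 0, 0], 1], [[-0.15, -0.025, 0], [0, 0, 0], 1], [[-0.15, -0.025, 0], [0, 0, 0], 1]]'

```text
clock: 1.6
eef_pos: [0.3978, 0.3075, 0.2076]
orientation: [180.0, -0.0, 90.3]
contact_force: [0.3, -0.1, 0.6]
width: 0.997
grasp_force: 0.0
```

```bash
python3 - <<'E'
from h import *
p,d,T=snap('wrist','w1'); np.savez('pics/w1.npz',p=p,T=T)
E
```

```text
(no output)
```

View pics/w1.png

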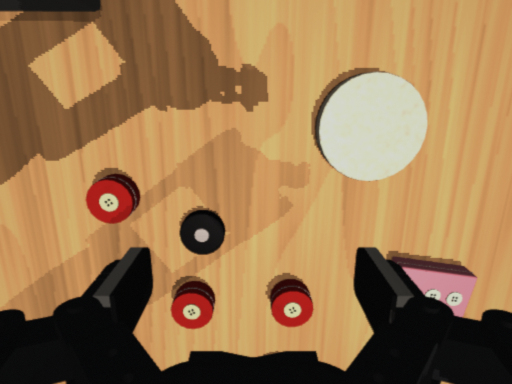

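drive_tool --steps '[[[-0.05, 0.02, 0], [0, 0, 0.4], 1], [[-0.1, 0.04, 0], [0, 0, 0.4], 1], [[-0.15, 0.05, 0], [0, 0, 0.4], 1], [[-0.17, 0.05, 0], [0, 0, 0.4], 1], [[-0.17, 0.05, 0], [0, 0, 0.4], 1]]'

```text
clock: 2.15
eef_pos: [0.4502, 0.1375, 0.2071]
orientation: [-180.0, 0.0, 89.8]
contact_force: [0.4, 1.0, 0.1]
width: 0.998
grasp_force: 0.0
```

```bash
python3 - <<'E'
from h import *
p,d,T=snap('wrist','w2'); np.savez('pics/w2.npz',p=p,T=T)
E
```

```text
(no output)
```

View pics/w2.png

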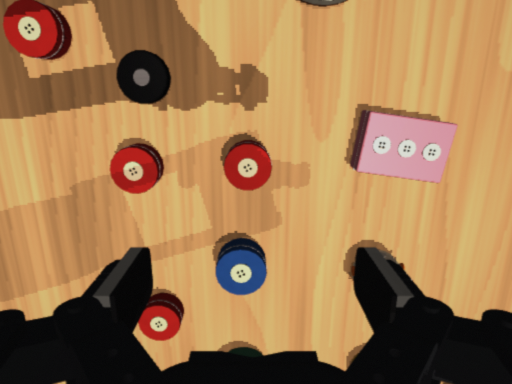

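w1 shows the plinth at (372,126) and the red target at (292,308). w2 shows the red target at (247,165), blue at (241,272) and the pink box at (406,147). Next I'll look at the green tin and the stand.

drive_tool --steps '[[[-0.05, 0, 0], [0, 0, 0], 1], [[-0.1, 0, 0], [0, 0, 0], 1], [[-0.15, 0, 0], [0, 0, 0], 1], [[-0.18, 0, 0], [0, 0, 0], 1], [[-0.18, 0, 0], [0, 0, 0], 1]]'

```text
clock: 2.7
eef_pos: [0.4503, -0.0423, 0.2072]
orientation: [180.0, 0.0, 89.8]
contact_force: [-0.3, 0.2, 0.0]
width: 1.001
grasp_force: 0.0
```

```bash
python3 - <<'E'
from h import *
p,d,T=snap('wrist','w3'); np.savez('pics/w3.npz',p=p,T=T)
E
```

drive_tool --steps '[[[-0.05, -0.02, 0], [0, 0, 0], 1], [[-0.1, -0.04, 0], [0, 0, 0], 1], [[-0.15, -0.06, 0], [0, 0, 0], 1], [[-0.2, -0.06, 0], [0, 0, 0], 1], [[-0.25, -0.06, 0], [0, 0, 0], 1]]'

```text
clock: 3.25
eef_pos: [0.3902, -0.2801, 0.2076]
orientation: [179.9, -0.0, 90.1]
contact_force: [0.8, -0.3, 0.9]
width: 0.997
grasp_force: 0.0
```

drive_tool --steps '[[[-0.05, 0, 0], [0, 0, 0], 1], [[-0.05, 0, 0], [0, 0, 0], 1]]'

```text
clock: 3.45
eef_pos: [0.3912, -0.3339, 0.2067]
orientation: [179.9, 0.1, 89.9]
contact_force: [-0.9, 0.7, -0.2]
width: 1.002
grasp_force: 0.0
```

```bash
python3 - <<'E'
from h import *
p,d,T=snap('wrist','w4'); np.savez('pics/w4.npz',p=p,T=T,d=d)
def btn(f,guess):
    z=np.load(f'pics/{f}.npz');p=z['p'];T=z['T'];h=cv2.cvtColor(p,cv2.COLOR_RGB2HSV)
    m=((h[...,1]<110)&(h[...,2]>140)).astype(np.uint8);m=cv2.morphologyEx(m,cv2.MORPH_CLOSE,np.ones((3,3)))
    a,ce,_=min(blobs(m,30),key=lambda t:np.linalg.norm(t[1]-guess));return a,ce,T
for nm,fs,g,zt in (('red',('w1','w2'),(.444,.130),.028),('blue',('w2','w3'),(.436,.0106),.032),('green',('w3','w4'),(.437,-.15),.036)):
    rs=[]
    for f in fs:
        T=np.load(f'pics/{f}.npz')['T'];gp=proj('wrist',[*g,zt],T)
        a,ce,T=btn(f,gp);rs.append(ray('wrist',ce,T));print(nm,f,gp.round(),a,ce.round(1),onz('wrist',ce,zt,T).round(4))
    print(tri(rs))
# plinth from w1
z=np.load('pics/w1.npz');p=z['p'];h=cv2.cvtColor(p,cv2.COLOR_RGB2HSV);m=((h[...,1]<45)&(h[...,2]>120)).astype(np.uint8)
a,ce,mm=max(blobs(m),key=lambda t:t[0]);c=cv2.findContours(mm.astype(np.uint8),0,1)[0][0].reshape(-1,2)
P=onz('wrist',c,.024,z['T'])[:,:2].astype(np.float32);print('plinth',a,cv2.minEnclosingCircle(P),cv2.fitEllipse(P))
# box from w2
z=np.load('pics/w2.npz');p=z['p']
h=cv2.cvtColor(p,cv2.COLOR_RGB2HSV);m=((h[...,2]>140)&((h[...,0]>150)|(h[...,1]<60))).astype(np.uint8)
a,ce,mm=max(blobs(m),key=lambda t:t[0]);c=cv2.findContours(mm.astype(np.uint8),0,1)[0][0].reshape(-1,2)
P=onz('wrist',c,.028,z['T'])[:,:2].astype(np.float32);r=cv2.minAreaRect(P);print('box',a,r,cv2.boxPoints(r))
E
```

```text
red w1 [292. 310.] 196 [291.9 309.6] [[0.4441 0.1306 0.028 ]]
red w2 [247. 168.] 282 [247.2 167.4] [[0.4441 0.1309 0.028 ]]
(array([0.44406774, 0.131053  , 0.02861228]), [np.float64(5.985588754373125e-05), np.float64(5.985588754366264e-05)])
blue w2 [241. 273.] 319 [240.5 273.1] [[0.4356 0.0109 0.032 ]]
blue w3 [238. 108.] 407 [238.  108.1] [[0.4359 0.0109 0.032 ]]
(array([0.43578218, 0.01088586, 0.03200119]), [np.float64(0.00013883226303758764), np.float64(0.0001388322630374109)])
green w3 [241. 260.] 442 [240.5 258.3] [[ 0.4363 -0.1486  0.036 ]]
green w4 [306. -51.] 32 [255.8  12. ] [[ 0.3943 -0.1978  0.036 ]]
(array([ 0.41408813, -0.18557855, -0.03630293]), [np.float64(0.019227861433146306), np.float64(0.01922786143314627)])
plinth 9054 ((0.5177971720695496, 0.3409423232078552), 0.054189275950193405) ((0.5178740620613098, 0.34093183279037476), (0.10646123439073563, 0.10695687681436539), 70.27053833007812)
box 5165 ((0.6043537855148315, 0.15081988275051117), (0.06074552610516548, 0.08834584802389145), 81.69351196289062) [[0.55625635 0.12714733]
 [0.6436754  0.11438416]
 [0.6524512  0.17449243]
 [0.5650322  0.1872556 ]]
```

View pics/w4.png

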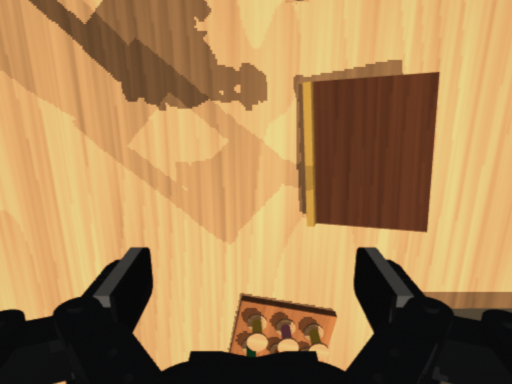

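w4 shows the stand. The brass strip runs from about (308,82) to (311,226), the dark face corners are at (438,72) and (427,231), and the high end is away from the robot. I'll take a second view of it that also includes green.

drive_tool --steps '[[[0.05, 0, 0], [0, 0, 0], 1], [[0.1, 0, 0], [0, 0, 0], 1], [[0.12, 0, 0], [0, 0, 0], 1], [[0.12, 0, 0], [0, 0, 0], 1]]'

```text
clock: 3.9
eef_pos: [0.3893, -0.2054, 0.2074]
orientation: [180.0, -0.1, 90.4]
contact_force: [-0.0, -0.3, 0.3]
width: 0.999
grasp_force: 0.0
```

```bash
cat > slope.py <<'E'
from h import *
def lines(f,box):
    z=np.load(f'pics/{f}.npz');p=z['p'];h=cv2.cvtColor(p,cv2.COLOR_RGB2HSV).astype(int)
    H,S,V=h[...,0],h[...,1],h[...,2]
    x0,y0,x1,y1=box;w=np.zeros(H.shape,np.uint8);w[y0:y1,x0:x1]=1
    dark=((V<90)&(S>120)&(w>0)).astype(np.uint8)
    dark=cv2.morphologyEx(dark,cv2.MORPH_OPEN,np.ones((5,5)))
    brass=((H>18)&(H<32)&(S>150)&(V>95)&(w>0)).astype(np.uint8)
    return p,z['T'],dark,brass
E
python3 - <<'E'
from slope import *
p,d,T=snap('wrist','w5'); np.savez('pics/w5.npz',p=p,T=T,d=d)
h=cv2.cvtColor(p,cv2.COLOR_RGB2HSV)
m=((h[...,1]<110)&(h[...,2]>140)).astype(np.uint8);m=cv2.morphologyEx(m,cv2.MORPH_CLOSE,np.ones((3,3)))
g=proj('wrist',[.4363,-.1486,.036],T);a,c5,_=min(blobs(m,30),key=lambda t:np.linalg.norm(t[1]-g))
z3=np.load('pics/w3.npz');print('green',g,a,c5,onz('wrist',c5,.036,T),tri([ray('wrist',(240.5,258.3),z3['T']),ray('wrist',c5,T)]))
print(T[:3,3])
z=np.load('pics/w4.npz')['p'];hh=cv2.cvtColor(z,cv2.COLOR_RGB2HSV)
for r in (120,180): print([tuple(hh[r,c]) for c in range(296,322)])
print([tuple(hh[150,c]) for c in range(424,444)])
E
```

```text
green [302.57331853 105.09671168] 668 [303.07335329 104.36676647] [[ 0.43674587 -0.14791946  0.036     ]] (array([ 0.43647264, -0.14782872,  0.03734491]), [np.float64(8.838441704264926e-05), np.float64(8.838441704265738e-05)])
[ 0.38933339 -0.20536686  0.20739223]
[(np.uint8(17), np.uint8(135), np.uint8(199)), (np.uint8(15), np.uint8(142), np.uint8(163)), (np.uint8(15), np.uint8(144), np.uint8(156)), (np.uint8(14), np.uint8(144), np.uint8(136)), (np.uint8(15), np.uint8(146), np.uint8(122)), (np.uint8(14), np.uint8(148), np.uint8(121)), (np.uint8(15), np.uint8(146), np.uint8(126)), (np.uint8(17), np.uint8(159), np.uint8(159)), (np.uint8(18), np.uint8(169), np.uint8(199)), (np.uint8(19), np.uint8(172), np.uint8(214)), (np.uint8(19), np.uint8(172), np.uint8(215)), (np.uint8(19), np.uint8(171), np.uint8(215)), (np.uint8(19), np.uint8(171), np.uint8(215)), (np.uint8(19), np.uint8(171), np.uint8(215)), (np.uint8(19), np.uint8(171), np.uint8(213)), (np.uint8(19), np.uint8(174), np.uint8(193)), (np.uint8(18), np.uint8(177), np.uint8(156)), (np.uint8(16), np.uint8(176), np.uint8(129)), (np.ui
[... 1760 characters left out ...]
p.uint8(96)), (np.uint8(10), np.uint8(170), np.uint8(96)), (np.uint8(10), np.uint8(172), np.uint8(95)), (np.uint8(10), np.uint8(173), np.uint8(96)), (np.uint8(11), np.uint8(168), np.uint8(108)), (np.uint8(14), np.uint8(148), np.uint8(178)), (np.uint8(17), np.uint8(131), np.uint8(225)), (np.uint8(19), np.uint8(121), np.uint8(233)), (np.uint8(20), np.uint8(118), np.uint8(234)), (np.uint8(20), np.uint8(117), np.uint8(234)), (np.uint8(20), np.uint8(117), np.uint8(234)), (np.uint8(20), np.uint8(118), np.uint8(233)), (np.uint8(19), np.uint8(120), np.uint8(234)), (np.uint8(19), np.uint8(121), np.uint8(234)), (np.uint8(19), np.uint8(121), np.uint8(234)), (np.uint8(19), np.uint8(120), np.uint8(234))]
```

View pics/w5.png

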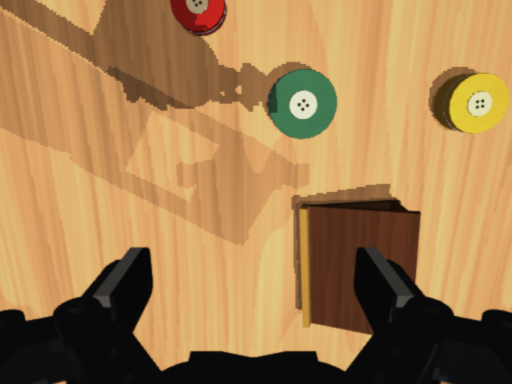

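```bash
cat > track.py <<'E'
from h import *
T=np.eye(4);T[:3,:3]=R.from_euler('xyz',[180,0,157.78],degrees=True).as_matrix();T[:3,3]=[.217,.532,.207]
CALLS=[([0,.12,0],[0,0,42.5]),([-.235,.065,0],[0,0,24.9]),([-.15,-.025,0],[0,0,0]),([-.17,.05,0],[0,0,.4]),([-.18,0,0],[0,0,0]),([-.25,-.06,0],[0,0,0]),([-.05,0,0],[0,0,0]),([.12,0,0],[0,0,0])]
def go(T,s,r):
    D=np.eye(4);D[:3,3]=s;D[:3,:3]=R.from_rotvec(r,degrees=True).as_matrix();return T@D
for s,r in CALLS:
    T=go(T,s,r); print(T[:3,3].round(4),R.from_matrix(T[:3,:3]).as_euler('xyz',degrees=True).round(2))
E
python3 track.py
python3 - <<'E'
from slope import *
for f,box in (('w4',(290,60,450,245)),('w5',(290,195,430,345))):
    z=np.load(f'pics/{f}.npz');T=z['T'];h=cv2.cvtColor(z['p'],cv2.COLOR_RGB2HSV).astype(int);H,S,V=h[...,0],h[...,1],h[...,2]
    x0,y0,x1,y1=box;w=np.zeros(H.shape,np.uint8);w[y0:y1,x0:x1]=1
    face=((H<=13)&(S>155)&(V>75)&(V<120)&(w>0)).astype(np.uint8);face=cv2.morphologyEx(face,cv2.MORPH_OPEN,np.ones((5,5)))
    a,ce,m=max(blobs(face),key=lambda t:t[0]);c=cv2.findContours(m.astype(np.uint8),0,1)[0][0].reshape(-1,2)
    print(f,a,cv2.approxPolyDP(c,4,True).reshape(-1,2).tolist())
    rows=range(100,205,3) if f=='w4' else range(225,320,3)
    lo=[];hi=[]
    for r in rows:
        cs=np.where(m[r])[0];lo.append((cs.min()-.5,r));hi.append((cs.max()+.5,r))
    L=onz('wrist',np.array(lo),.020,T);print('inner line z.02: x at y=-.28',np.polyfit(L[:,1]+.28,L[:,0],1))
    if f=='w4':
        Hh=onz('wrist',np.array(hi),.0612,T);print('high line z.0612',np.polyfit(Hh[:,1]+.28,Hh[:,0],1))
    cols=range(325,420,3) if f=='w4' else range(320,355,3)
    for nm,fn in (('left(+y)',min),('right(-y)',max)):
        e=np.array([(c0,fn(np.where(m[:,c0])[0])+(.5 if fn is max else -.5)) for c0 in cols],float)
        # intersect with face plane: through (x0,z=.02) rising 22deg
        o,d=ray('wrist',e,T);xi=L[:,0].mean();n=np.array([-np.sin(np.radians(22)),0,np.cos(np.radians(22))])
        t=((np.array([xi,0,.02])-o)@n)/(d@n);P=o+d*t[:,None];print(nm,np.polyfit(P[:,0]-.36,P[:,1],1))
E
```

```text
[0.2624 0.6431 0.207 ] [180.    -0.   115.28]
[0.4215 0.4584 0.207 ] [180.     0.    90.38]
[0.3975 0.3082 0.207 ] [180.     0.    90.38]
[0.4486 0.1385 0.207 ] [180.     0.    89.98]
[ 0.4486 -0.0415  0.207 ] [180.     0.    89.98]
[ 0.3885 -0.2915  0.207 ] [180.     0.    89.98]
[ 0.3885 -0.3415  0.207 ] [180.     0.    89.98]
[ 0.3885 -0.2215  0.207 ] [180.     0.    89.98]
w4 17632 [[438, 73], [314, 82], [317, 222], [426, 230]]
inner line z.02: x at y=-.28 [-0.07258317  0.45196039]
high line z.0612 [-0.06924024  0.55304905]
left(+y) [ 0.06281126 -0.26176152]
right(-y) [ 0.06911535 -0.41076772]
w5 8367 [[309, 207], [312, 322], [366, 332], [352, 290], [355, 249], [376, 246], [414, 276], [419, 215]]
inner line z.02: x at y=-.28 [-0.0676239   0.45222287]
left(+y) [ 0.0770451  -0.26473579]
right(-y) [ 0.05922216 -0.40902177]
```

drive_tool --steps '[[[0.03, 0.025, 0.02], [0, 0, 0], 1], [[0.0575, 0.047, 0.05], [0, 0, 0], 1], [[0.0575, 0.047, 0.09], [0, 0, 0], 1], [[0.0575, 0.047, 0.11], [0, 0, 0], 1], [[0.0575, 0.047, 0.11], [0, 0, 0], 1]]'

```text
clock: 4.45
eef_pos: [0.4345, -0.1514, 0.0945]
orientation: [-179.6, -0.1, 90.1]
contact_force: [0.4, -0.1, 0.3]
width: 0.996
grasp_force: 0.0
```

drive_tool --steps '[[[0, 0, 0], [0, 0, 0], 1], [[0, 0, 0], [0, 0, 0], 1]]'

```text
clock: 4.65
eef_pos: [0.4374, -0.1533, 0.0987]
orientation: [179.8, 0.1, 90.0]
contact_force: [0.6, -0.1, -0.2]
width: 1.0
grasp_force: 0.0
```

```bash
cat > look.py <<'E'
# usage: look.py name x y z : wrist picture, button nearest to the projected point
import sys
from h import *
def button(p,T,q):
    h=cv2.cvtColor(p,cv2.COLOR_RGB2HSV);m=((h[...,1]<110)&(h[...,2]>140)).astype(np.uint8);m=cv2.morphologyEx(m,cv2.MORPH_CLOSE,np.ones((3,3)))
    g=proj('wrist',q,T);return min(blobs(m,30),key=lambda t:np.linalg.norm(t[1]-g))[:2]+(g,)
if __name__=='__main__':
    n=sys.argv[1];q=np.array(sys.argv[2:5],float);p,d,T=snap('wrist',n);np.savez(f'pics/{n}.npz',p=p,T=T)
    a,c,g=button(p,T,q);print('tcp',T[:3,3].round(4),'area',a,'px',c.round(1),'pred',g.round(1),'xyz',onz('wrist',c,q[2],T).round(4))
    print('rpy',manip.read_state()['orientation'].round(2))
E
python3 look.py g1 .4365 -.148 .036
```

```text
tcp [ 0.4374 -0.1533  0.0987] area 1071 px [251.6 188.1] pred [251.4 188.2] xyz [[ 0.4366 -0.1479  0.036 ]]
rpy [1.7982e+02 6.0000e-02 8.9960e+01]
```

drive_tool --steps '[[[0.005, 0, 0.03], [0, 0, 0], 1], [[0.005, 0, 0.06], [0, 0, 0], 1], [[0.005, 0, 0.085], [0, 0, 0], 1], [[0.005, 0, 0.097], [0, 0, 0], 1], [[0.005, 0, 0.097], [0, 0, 0], 1]]'

```text
clock: 5.2
eef_pos: [0.4357, -0.1478, -0.0002]
orientation: [-179.9, -0.0, 90.0]
contact_force: [-0.2, -0.8, 0.1]
width: 0.999
grasp_force: 0.0
```

drive_tool --steps '[[[0, 0, 0], [0, 0, 0], 1], [[0, 0, 0], [0, 0, 0.0], 0.6], [[0, 0, 0], [0, 0, 0], 0.5], [[0, 0, 0], [0, 0, 0], 0.5], [[0, 0, 0], [0, 0, 0], 0.5]]'

```text
clock: 5.7
eef_pos: [0.437, -0.1481, 0.0024]
orientation: [179.8, 0.1, 90.0]
contact_force: [-1.9, -0.1, 11.5]
width: 0.734
grasp_force: 62.4
```

drive_tool --steps '[[[0, 0, 0], [0, 0, 0], 0.5], [[0, 0, 0], [0, 0, 0.0], 0.5]]'

```text
clock: 5.9
eef_pos: [0.437, -0.1481, 0.0024]
orientation: [179.8, 0.1, 90.0]
contact_force: [-3.0, 0.4, 11.1]
width: 0.732
grasp_force: 62.4
```

drive_tool --steps '[[[0, 0, -0.03], [0, 0, 0], 0.5], [[0, 0, -0.07], [0, 0, 0], 0.5], [[0, 0, -0.11], [0, 0, 0], 0.5], [[0.02, 0.005, -0.14], [0, 0, 0], 0.5], [[0.06, 0.01, -0.15], [0, 0, 0], 0.5]]'

```text
clock: 6.4
eef_pos: [0.4486, -0.0891, 0.1546]
orientation: [179.5, 0.1, 89.8]
contact_force: [1.1, 0.6, -1.5]
width: 0.732
grasp_force: 66.2
```

drive_tool --steps '[[[0.04, 0.005, 0], [0, 0, 0], 0.5], [[0.08, 0.01, 0], [0, 0, 0], 0.5], [[0.12, 0.02, 0], [0, 0, 0], 0.5], [[0.16, 0.03, 0], [0, 0, 0], 0.5], [[0.2, 0.035, 0], [0, 0, 0], 0.5]]'

```text
clock: 6.9
eef_pos: [0.4816, 0.114, 0.1511]
orientation: [179.9, -0.0, 90.0]
contact_force: [0.8, -0.1, -2.6]
width: 0.726
grasp_force: 66.2
```

drive_tool --steps '[[[0.04, 0.008, 0], [0, 0, 0], 0.5], [[0.08, 0.016, 0], [0, 0, 0], 0.5], [[0.12, 0.024, 0], [0, 0, 0], 0.5], [[0.12, 0.026, 0], [0, 0, 0], 0.5], [[0.12, 0.026, 0], [0, 0, 0], 0.5]]'

```text
clock: 7.4
eef_pos: [0.5069, 0.2328, 0.1504]
orientation: [-180.0, 0.0, 90.1]
contact_force: [-0.7, 0.3, -2.2]
width: 0.731
grasp_force: 66.2
```

```bash
python3 - <<'E'
from look import *
p,d,T=snap('wrist','g2');np.savez('pics/g2.npz',p=p,T=T)
h=cv2.cvtColor(p,cv2.COLOR_RGB2HSV);m=((h[...,1]<45)&(h[...,2]>120)).astype(np.uint8)
print(T[:3,3],[(a,c.round()) for a,c,_ in blobs(m,500)],proj('wrist',[.5178,.3409,.024],T))
q=T[:3,3]+[0,0,.036];print(button(p,T,q))
E
```

```text
[0.50694669 0.23278334 0.15036542] [(np.int32(11337), array([272.,  44.]))] [267.01689151  40.0229179 ]
(np.int32(999), array([254.65265265, 277.11211211]), array([252.75899646, 266.03260344]))
```

View pics/g2.png

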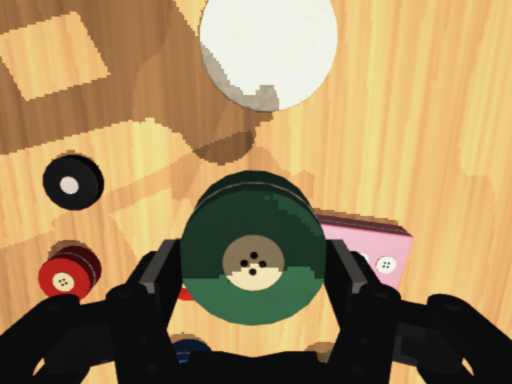

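g2 shows the green tin held upright at (254,250) and the plinth at (268,40), cut off by the top edge. I'll move closer and fit the plinth circle.

drive_tool --steps '[[[0.03, 0.003, 0], [0, 0, 0], 0.5], [[0.05, 0.003, 0], [0, 0, 0], 0.5], [[0.05, 0.003, 0], [0, 0, 0], 0.5], [[0.05, 0.003, 0], [0, 0, 0], 0.5]]'

```text
clock: 7.85
eef_pos: [0.5098, 0.2809, 0.1504]
orientation: [-180.0, 0.1, 89.9]
contact_force: [0.1, -0.5, -2.2]
width: 0.728
grasp_force: 66.2
```

```bash
python3 - <<'E'
from look import *
from scipy.optimize import least_squares
p,d,T=snap('wrist','g3');np.savez('pics/g3.npz',p=p,T=T)
h=cv2.cvtColor(p,cv2.COLOR_RGB2HSV).astype(int)
m=((h[...,1]<60)&(h[...,2]>75)).astype(np.uint8)
a,c,mm=max(blobs(m,500),key=lambda t:t[0]);print(T[:3,3],a,c)
k=cv2.findContours(mm.astype(np.uint8),0,1)[0][0].reshape(-1,2);k=k[k[:,1]>2]
P=onz('wrist',k,.024,T)[:,:2]
f=lambda v:np.hypot(*(P-v[:2]).T)-v[2]
s=least_squares(f,[.518,.341,.054],loss='soft_l1',f_scale=.0005);print(s.x,np.abs(f(s.x)).mean(),len(k))
ce=lambda T,v:proj('wrist',[v[0],v[1],.024],T)
T1=np.load('pics/w1.npz')['T']; print('tri',tri([ray('wrist',ce(T1,(.5179,.3409)),T1),ray('wrist',ce(T,s.x),T)]),tri([ray('wrist',ce(T,s.x),T),ray('top',(105.,153.55))]))
E
```

```text
[0.50983711 0.28085188 0.15035459] 13829 [264.28686094  98.99905995]
[0.51909952 0.34107796 0.05351632] 0.0002606724669942045 377
tri (array([0.51916071, 0.34071469, 0.02045728]), [np.float64(0.00021559980416570274), np.float64(0.00021559980416569383)]) (array([0.51955457, 0.34069817, 0.01743028]), [np.float64(0.00027366279710244366), np.float64(0.00027366279710226883)])
```

drive_tool --steps '[[[0.04, 0.006, 0], [0, 0, 0], 0.5], [[0.06, 0.009, 0.01], [0, 0, 0], 0.5], [[0.06, 0.009, 0.05], [0, 0, 0], 0.5], [[0.06, 0.009, 0.09], [0, 0, 0], 0.5], [[0.06, 0.009, 0.105], [0, 0, 0], 0.5]]'

```text
clock: 8.4
eef_pos: [0.5163, 0.3397, 0.0405]
orientation: [-179.6, 0.3, 90.0]
contact_force: [-0.9, -0.3, -1.9]
width: 0.729
grasp_force: 66.3
```

drive_tool --steps '[[[0, 0, 0.01], [0, 0, 0], 0.5], [[0, 0, 0.015], [0, 0, 0.0], 0.5], [[0, 0, 0.017], [0, 0, 0], 0.5], [[0, 0, 0.017], [0, 0, 0], 0.5], [[0, 0, 0.017], [0, 0, 0], 0.5]]'

```text
clock: 8.9
eef_pos: [0.5199, 0.3426, 0.0294]
orientation: [179.9, -0.1, 90.0]
contact_force: [0.5, -0.2, -1.0]
width: 0.732
grasp_force: 66.3
```

drive_tool --steps '[[[0, 0, 0.001], [0, 0, 0], 0.5], [[0, 0, 0.001], [0, 0, 0.0], 0.5], [[0, 0, 0.001], [0, 0, 0], 0.5]]'

```text
clock: 9.2
eef_pos: [0.5193, 0.3424, 0.0276]
orientation: [180.0, -0.0, 90.0]
contact_force: [-0.6, -0.4, -1.6]
width: 0.726
grasp_force: 66.3
```

drive_tool --steps '[[[-0.001, 0, 0.001], [0, 0, 0], 0.5], [[-0.001, 0, 0.002], [0, 0, 0.0], 0.5], [[-0.001, 0, 0.002], [0, 0, 0], 0.5]]'

```text
clock: 9.5
eef_pos: [0.5194, 0.3416, 0.0266]
orientation: [179.9, -0.1, 90.0]
contact_force: [-2.7, -0.4, 5.4]
width: 0.729
grasp_force: 67.2
```

Contact. I'll release, rise and look.

drive_tool --steps '[[[0, 0, 0], [0, 0, 0], 0.78], [[0, 0, 0], [0, 0, 0.0], 0.85], [[0, 0, 0], [0, 0, 0], 1], [[0, 0, 0], [0, 0, 0], 1], [[0, 0, -0.02], [0, 0, 0], 1]]'

```text
clock: 10.0
eef_pos: [0.5173, 0.3401, 0.0428]
orientation: [-179.7, 0.2, 90.0]
contact_force: [-0.2, 0.4, 0.2]
width: 1.003
grasp_force: 0.0
```

drive_tool --steps '[[[0, 0, -0.05], [0, 0, 0], 1], [[0, 0, -0.1], [0, 0, 0.0], 1], [[-0.04, 0, -0.12], [0, 0, 0], 1], [[-0.04, 0, -0.12], [0, 0, 0], 1], [[-0.04, 0, -0.12], [0, 0, 0], 1]]'

```text
clock: 10.5
eef_pos: [0.5192, 0.3009, 0.1657]
orientation: [180.0, -0.0, 89.9]
contact_force: [0.1, -0.4, 0.0]
width: 1.001
grasp_force: 0.0
```

```bash
cat > tower.py <<'E'
import sys
from look import *
from scipy.optimize import least_squares
n,zt=sys.argv[1],float(sys.argv[2])
p,d,T=snap('wrist',n);np.savez(f'pics/{n}.npz',p=p,T=T);print('tcp',T[:3,3].round(4))
a,c,g=button(p,T,[.5187,.341,zt]);print('button',a,c.round(1),g.round(1),onz('wrist',c,zt,T).round(4))
h=cv2.cvtColor(p,cv2.COLOR_RGB2HSV).astype(int);m=((h[...,1]<60)&(h[...,2]>75)).astype(np.uint8)
a,c,mm=max(blobs(m,500),key=lambda t:t[0])
k=cv2.convexHull(np.argwhere(mm)[:,::-1].astype(np.int32));f0=np.zeros(mm.shape,np.uint8);cv2.fillPoly(f0,[k],1)
k=cv2.findContours(f0,0,1)[0][0].reshape(-1,2);k=k[(k[:,1]>2)]
P=onz('wrist',k,.024,T)[:,:2];f=lambda v:np.hypot(*(P-v[:2]).T)-v[2]
s=least_squares(f,[.518,.341,.054],loss='soft_l1',f_scale=.0005);print('plinth',s.x.round(4),np.abs(f(s.x)).mean())
E
python3 tower.py t1 .060
```

```text
tcp [0.5192 0.3009 0.1657]
button 676 [253.6 129.1] [252.2 130.5] [[0.5198 0.3421 0.06  ]]
plinth [0.5189 0.3412 0.0536] 0.0002655197067141818
```

View pics/t1.png

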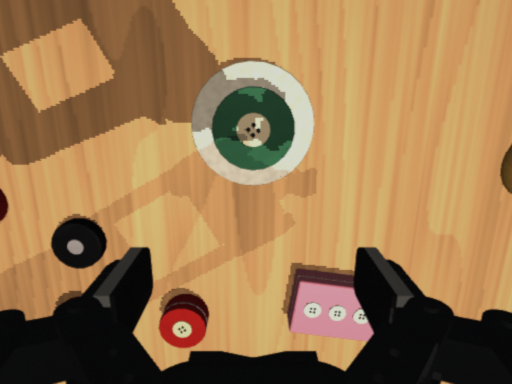

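Green sits within about 1 mm of the plinth centre, at (253,129). Next is blue.

drive_tool --steps '[[[-0.045, -0.012, 0], [0, 0, 0], 1], [[-0.09, -0.025, 0], [0, 0, 0], 1], [[-0.135, -0.037, 0], [0, 0, 0], 1], [[-0.18, -0.05, 0], [0, 0, 0], 1], [[-0.225, -0.063, 0], [0, 0, 0], 1]]'

```text
clock: 11.05
eef_pos: [0.4548, 0.0755, 0.1637]
orientation: [-179.8, 0.0, 90.1]
contact_force: [-0.3, -0.3, -0.4]
width: 0.999
grasp_force: 0.0
```

drive_tool --steps '[[[-0.04, -0.01, 0.02], [0, 0, 0], 1], [[-0.065, -0.02, 0.05], [0, 0, 0], 1], [[-0.065, -0.02, 0.07], [0, 0, 0], 1], [[-0.065, -0.02, 0.07], [0, 0, 0], 1], [[-0.065, -0.02, 0.07], [0, 0, 0], 1]]'

```text
clock: 11.55
eef_pos: [0.4362, 0.0119, 0.0948]
orientation: [-179.9, -0.0, 90.0]
contact_force: [0.3, 0.0, 0.6]
width: 1.0
grasp_force: 0.0
```

```bash
python3 look.py b1 .4357 .0109 .032
```

```text
tcp [0.4362 0.0119 0.0948] area 789 px [252.9 196.1] pred [252.4 196.9] xyz [[0.436  0.0115 0.032 ]]
rpy [ 1.7998e+02 -2.0000e-02  9.0040e+01]
```

drive_tool --steps '[[[0, 0, 0.03], [0, 0, 0], 1], [[-0.0005, 0, 0.06], [0, 0, 0], 1], [[-0.0005, 0, 0.085], [0, 0, 0], 1], [[-0.0005, 0, 0.0945], [0, 0, 0], 1], [[-0.0005, 0, 0.0945], [0, 0, 0], 1]]'

```text
clock: 12.1
eef_pos: [0.4362, 0.0114, 0.0005]
orientation: [-179.9, -0.0, 90.0]
contact_force: [-1.4, 0.2, 0.7]
width: 1.001
grasp_force: 0.0
```

drive_tool --steps '[[[0, 0, 0], [0, 0, 0], 1], [[0, 0, 0], [0, 0, 0.0], 0.5], [[0, 0, 0], [0, 0, 0], 0.4], [[0, 0, 0], [0, 0, 0], 0.4], [[0, 0, 0], [0, 0, 0], 0.4]]'

```text
clock: 12.6
eef_pos: [0.4369, 0.0109, 0.0027]
orientation: [179.9, -0.0, 90.0]
contact_force: [-2.9, -0.4, 13.4]
width: 0.624
grasp_force: 60.1
```

drive_tool --steps '[[[0, 0, 0], [0, 0, 0], 0.4], [[0, 0, 0], [0, 0, 0.0], 0.4], [[0, 0, 0], [0, 0, 0.0], 0.4]]'

```text
clock: 12.9
eef_pos: [0.4369, 0.0109, 0.0027]
orientation: [179.9, -0.0, 90.0]
contact_force: [-3.1, 0.3, 14.5]
width: 0.624
grasp_force: 60.1
```

drive_tool --steps '[[[0, 0, -0.03], [0, 0, 0], 0.4], [[0, 0, -0.07], [0, 0, 0], 0.4], [[0.01, 0, -0.11], [0, 0, 0], 0.4], [[0.04, 0.01, -0.13], [0, 0, 0], 0.4], [[0.08, 0.02, -0.13], [0, 0, 0], 0.4]]'

```text
clock: 13.4
eef_pos: [0.4588, 0.0912, 0.1351]
orientation: [179.5, -0.1, 89.8]
contact_force: [0.5, 0.4, 0.1]
width: 0.401
grasp_force: 0.0
```

drive_tool --steps '[[[0.04, 0.01, 0], [0, 0, 0], 0.4], [[0.08, 0.02, 0], [0, 0, 0], 0.4], [[0.12, 0.03, 0], [0, 0, 0], 0.4], [[0.16, 0.04, 0], [0, 0, 0], 0.4], [[0.2, 0.05, 0], [0, 0, 0], 0.4]]'

```text
clock: 13.9
eef_pos: [0.5064, 0.2925, 0.1315]
orientation: [179.9, -0.0, 90.0]
contact_force: [0.6, -0.3, -0.2]
width: 0.4
grasp_force: 0.0
```

drive_tool --steps '[[[0.02, 0.005, 0], [0, 0, 0], 0.4], [[0.03, 0.01, 0], [0, 0, 0], 0.4], [[0.03, 0.012, 0], [0, 0, 0], 0.4], [[0.03, 0.012, 0], [0, 0, 0], 0.4], [[0.03, 0.012, 0], [0, 0, 0], 0.4]]'

```text
clock: 14.4
eef_pos: [0.518, 0.3194, 0.131]
orientation: [-180.0, 0.0, 89.9]
contact_force: [-0.1, -0.1, -0.5]
width: 0.399
grasp_force: 0.0
```

```bash
python3 - <<'E'
from h import *
p,d,T=snap('wrist','b2');print(T[:3,3].round(4),manip.read_state()['orientation'])
E
```

```text
[0.518  0.3194 0.131 ] [-1.79983406e+02  2.19173975e-02  8.99017519e+01]
```

View pics/b2.png

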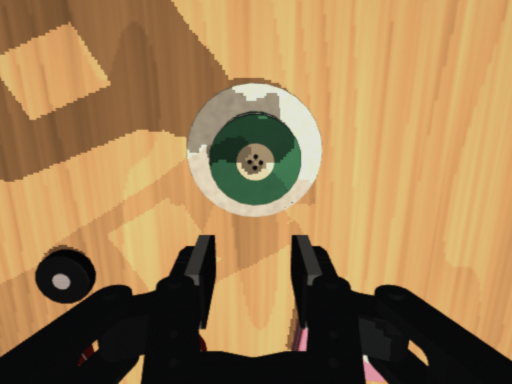

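b2 shows the gripper empty above the tower: blue slipped out and green is untouched at (254,158). I'll open, go back and look.

drive_tool --steps '[[[-0.045, -0.012, -0.02], [0, 0, 0], 0.6], [[-0.09, -0.025, -0.04], [0, 0, 0], 1], [[-0.135, -0.037, -0.06], [0, 0, 0], 1], [[-0.18, -0.05, -0.07], [0, 0, 0], 1], [[-0.225, -0.063, -0.07], [0, 0, 0], 1]]'

```text
clock: 14.95
eef_pos: [0.4549, 0.0936, 0.2028]
orientation: [179.8, -0.0, 90.0]
contact_force: [0.5, -0.5, -0.0]
width: 1.003
grasp_force: 0.0
```

drive_tool --steps '[[[-0.04, -0.01, 0], [0, 0, 0], 1], [[-0.05, -0.01, 0], [0, 0, 0], 1], [[-0.05, -0.01, 0], [0, 0, 0], 1], [[-0.05, -0.01, 0], [0, 0, 0], 1]]'

```text
clock: 15.35
eef_pos: [0.4454, 0.0462, 0.201]
orientation: [180.0, -0.0, 89.9]
contact_force: [0.6, 0.3, 0.2]
width: 0.997
grasp_force: 0.0
```

```bash
python3 look.py b3 .4357 .0109 .032; python3 -c "
from h import *
z=np.load('pics/b3.npz');print([(a,c.round(),onz('wrist',c,.032,z['T']).round(3)) for a,c,_ in blobs(mask(z['p'],'blue'),100)])"
```

```text
tcp [0.4454 0.0462 0.201 ] area 386 px [256.7 196.9] pred [243.6 197.2] xyz [[0.4492 0.0112 0.032 ]]
rpy [ 1.7998e+02 -4.0000e-02  9.0000e+01]
[(np.int32(1853), array([256., 194.]), array([[0.449, 0.014, 0.032]]))]
```

View pics/b3.png

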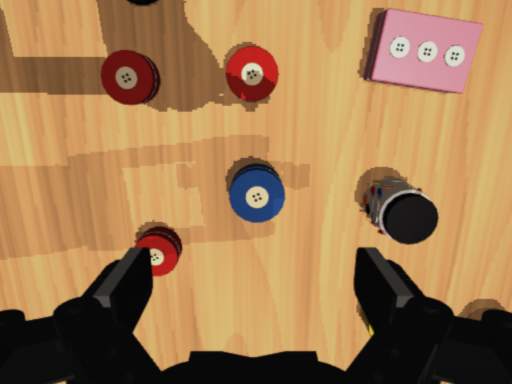

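Blue stands upright at (257,197), which puts it at (0.449, 0.011), so it slipped early in the lift. I'll regrasp slightly lower and lift gently.

drive_tool --steps '[[[-0.02, 0.002, 0.03], [0, 0, 0], 1], [[-0.035, 0.004, 0.06], [0, 0, 0], 1], [[-0.035, 0.004, 0.1], [0, 0, 0], 1], [[-0.035, 0.004, 0.1], [0, 0, 0], 1], [[-0.035, 0.004, 0.1], [0, 0, 0], 1]]'

```text
clock: 15.9
eef_pos: [0.4495, 0.0118, 0.1009]
orientation: [-179.9, -0.0, 90.1]
contact_force: [0.2, 0.5, 0.0]
width: 0.997
grasp_force: 0.0
```

```bash
python3 look.py b4 .449 .0112 .032
```

```text
tcp [0.4495 0.0118 0.1009] area 770 px [252.8 193.2] pred [252.5 193.7] xyz [[0.4492 0.0116 0.032 ]]
rpy [ 1.7989e+02 -2.0000e-02  9.0060e+01]
```

drive_tool --steps '[[[0, 0, 0.03], [0, 0, 0], 1], [[0, 0, 0.06], [0, 0, 0], 1], [[0, 0, 0.09], [0, 0, 0], 1], [[0, 0, 0.103], [0, 0, 0], 1], [[0, 0, 0.103], [0, 0, 0], 1]]'

```text
clock: 16.45
eef_pos: [0.4497, 0.0114, -0.002]
orientation: [-180.0, -0.0, 90.0]
contact_force: [-1.0, 0.7, 0.2]
width: 1.003
grasp_force: 0.0
```

drive_tool --steps '[[[0, 0, 0], [0, 0, 0], 1], [[0, 0, 0], [0, 0, 0.0], 0.7], [[0, 0, 0], [0, 0, 0], 0.5], [[0, 0, 0], [0, 0, 0], 0.3], [[0, 0, 0], [0, 0, 0], 0.3]]'

```text
clock: 16.95
eef_pos: [0.4501, 0.0109, -0.0003]
orientation: [179.8, -0.0, 90.0]
contact_force: [-2.1, 0.3, 12.0]
width: 0.64
grasp_force: 60.7
```

drive_tool --steps '[[[0, 0, 0], [0, 0, 0], 0.3], [[0, 0, 0], [0, 0, 0.0], 0.3], [[0, 0, 0], [0, 0, 0.0], 0.3]]'

```text
clock: 17.25
eef_pos: [0.4502, 0.0109, -0.0003]
orientation: [179.8, -0.0, 90.0]
contact_force: [-1.9, 0.2, 12.8]
width: 0.641
grasp_force: 60.7
```

drive_tool --steps '[[[0, 0, -0.002], [0, 0, 0], 0.3], [[0, 0, -0.005], [0, 0, 0.0], 0.3], [[0, 0, -0.01], [0, 0, 0.0], 0.3], [[0, 0, -0.015], [0, 0, 0.0], 0.3]]'

```text
clock: 17.65
eef_pos: [0.449, 0.0108, 0.0131]
orientation: [-180.0, -0.0, 90.0]
contact_force: [-0.2, -1.2, -1.4]
width: 0.637
grasp_force: 63.3
```

drive_tool --steps '[[[0, 0, -0.02], [0, 0, 0], 0.3], [[0, 0, -0.045], [0, 0, 0], 0.3], [[0, 0, -0.07], [0, 0, 0], 0.3], [[0, 0, -0.095], [0, 0, 0], 0.3], [[0.01, 0, -0.11], [0, 0, 0], 0.3]]'

```text
clock: 18.15
eef_pos: [0.4498, 0.0204, 0.1249]
orientation: [179.8, 0.0, 89.9]
contact_force: [0.4, -0.2, -0.7]
width: 0.639
grasp_force: 63.7
```

drive_tool --steps '[[[0.025, 0.005, 0], [0, 0, 0], 0.3], [[0.055, 0.01, 0], [0, 0, 0], 0.3], [[0.09, 0.015, 0], [0, 0, 0], 0.3], [[0.125, 0.02, 0], [0, 0, 0], 0.3], [[0.16, 0.03, 0], [0, 0, 0], 0.3]]'

```text
clock: 18.65
eef_pos: [0.4785, 0.182, 0.123]
orientation: [-180.0, 0.0, 90.0]
contact_force: [0.7, -0.4, -1.3]
width: 0.637
grasp_force: 63.7
```

drive_tool --steps '[[[0.035, 0.01, 0], [0, 0, 0], 0.3], [[0.07, 0.02, 0], [0, 0, 0], 0.3], [[0.095, 0.03, 0], [0, 0, 0], 0.3], [[0.11, 0.04, 0], [0, 0, 0], 0.3], [[0.11, 0.04, 0], [0, 0, 0], 0.3]]'

```text
clock: 19.15
eef_pos: [0.5201, 0.2928, 0.1226]
orientation: [179.9, -0.0, 90.1]
contact_force: [-1.0, -1.6, -1.9]
width: 0.634
grasp_force: 63.8
```

drive_tool --steps '[[[0, 0, 0], [0, 0, 0], 0.3], [[0, 0, 0], [0, 0, 0], 0.3]]'

```text
clock: 19.35
eef_pos: [0.5184, 0.2898, 0.1227]
orientation: [-179.9, 0.0, 89.9]
contact_force: [0.1, -0.6, -1.0]
width: 0.636
grasp_force: 63.8
```

```bash
python3 tower.py b5 .060
```

```text
tcp [0.5184 0.2898 0.1227]
button 1252 [254.8 118.6] [253.4 121.1] [[0.5196 0.3426 0.06  ]]
plinth [0.5191 0.3413 0.0537] 0.0003785891864742485
```

View pics/b5.png

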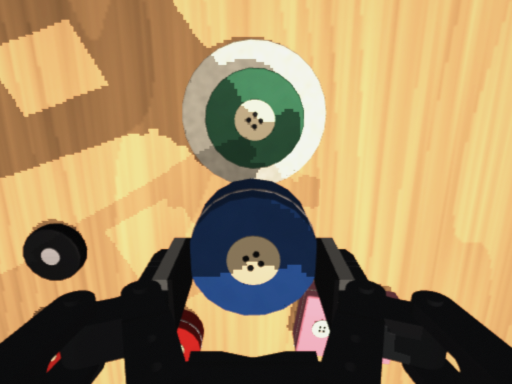

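Blue is held upright, and the green lid is centred at (255,119). Time to place it.

drive_tool --steps '[[[0.025, 0, 0], [0, 0, 0], 0.3], [[0.045, 0.001, 0], [0, 0, 0], 0.3], [[0.052, 0.001, 0.02], [0, 0, 0], 0.3], [[0.052, 0.001, 0.045], [0, 0, 0], 0.3], [[0.052, 0.001, 0.056], [0, 0, 0], 0.3]]'

```text
clock: 19.9
eef_pos: [0.5188, 0.3424, 0.0647]
orientation: [-179.8, 0.1, 90.0]
contact_force: [-0.5, -1.6, -2.6]
width: 0.637
grasp_force: 63.7
```

drive_tool --steps '[[[0, 0, 0], [0, 0, 0], 0.3], [[0, 0, 0.002], [0, 0, 0.0], 0.3], [[0, 0, 0.004], [0, 0, 0], 0.3], [[0, 0, 0.004], [0, 0, 0], 0.3], [[0, 0, 0.004], [0, 0, 0], 0.3]]'

```text
clock: 20.4
eef_pos: [0.5205, 0.3429, 0.0635]
orientation: [179.9, -0.0, 90.0]
contact_force: [0.2, -0.4, -1.4]
width: 0.636
grasp_force: 63.7
```

drive_tool --steps '[[[0, 0, 0.001], [0, 0, 0], 0.3], [[0, 0, 0.002], [0, 0, 0.0], 0.3], [[0, 0, 0.002], [0, 0, 0], 0.3], [[0, 0, 0.002], [0, 0, 0], 0.3]]'

```text
clock: 20.8
eef_pos: [0.5202, 0.3428, 0.0608]
orientation: [-180.0, -0.0, 90.0]
contact_force: [-0.4, -0.3, -1.1]
width: 0.637
grasp_force: 63.7
```

drive_tool --steps '[[[-0.001, -0.0005, 0.0005], [0, 0, 0], 0.3], [[-0.001, -0.0005, 0.0015], [0, 0, 0.0], 0.3], [[-0.001, -0.0005, 0.0015], [0, 0, 0], 0.3], [[-0.001, -0.0005, 0.0015], [0, 0, 0], 0.3]]'

```text
clock: 21.2
eef_pos: [0.5197, 0.3417, 0.0599]
orientation: [180.0, -0.0, 90.0]
contact_force: [-0.7, -1.3, 4.7]
width: 0.635
grasp_force: 64.4
```

drive_tool --steps '[[[0, 0, 0], [0, 0, 0], 0.7], [[0, 0, 0], [0, 0, 0.0], 0.8], [[0, 0, 0], [0, 0, 0], 1], [[0, 0, 0], [0, 0, 0], 1], [[0, 0, -0.02], [0, 0, 0], 1]]'

```text
clock: 21.7
eef_pos: [0.5179, 0.3407, 0.0768]
orientation: [-179.7, 0.2, 90.0]
contact_force: [-0.7, 0.4, -0.5]
width: 1.002
grasp_force: 0.0
```

drive_tool --steps '[[[0, 0, -0.05], [0, 0, 0], 1], [[0, 0, -0.09], [0, 0, 0.0], 1], [[-0.04, 0, -0.09], [0, 0, 0], 1], [[-0.04, 0, -0.09], [0, 0, 0], 1], [[-0.04, 0, -0.09], [0, 0, 0], 1]]'

```text
clock: 22.2
eef_pos: [0.5196, 0.3014, 0.1693]
orientation: [-180.0, -0.0, 89.9]
contact_force: [-0.3, 0.5, 0.6]
width: 1.001
grasp_force: 0.0
```

```bash
python3 tower.py t2 .092
```

```text
tcp [0.5196 0.3014 0.1693]
button 556 [255.  131.8] [251.7 135.9] [[0.5211 0.3438 0.092 ]]
plinth [0.519  0.3411 0.0536] 0.0002495473221235002
```

drive_tool --steps '[[[-0.045, -0.017, 0], [0, 0, 0], 1], [[-0.09, -0.034, 0], [0, 0, 0], 1], [[-0.13, -0.051, 0], [0, 0, 0], 1], [[-0.17, -0.068, 0.03], [0, 0, 0], 1], [[-0.17, -0.076, 0.06], [0, 0, 0], 1]]'

```text
clock: 22.75
eef_pos: [0.4427, 0.1295, 0.109]
orientation: [179.9, 0.0, 89.8]
contact_force: [0.6, 0.6, -0.6]
width: 0.999
grasp_force: 0.0
```

drive_tool --steps '[[[0, 0, 0], [0, 0, 0], 1], [[0, 0, 0], [0, 0, 0], 1]]'

```text
clock: 22.95
eef_pos: [0.4444, 0.1326, 0.1094]
orientation: [-180.0, -0.0, 90.0]
contact_force: [0.4, 0.7, 0.8]
width: 1.001
grasp_force: 0.0
```

```bash
python3 look.py r1 .444 .131 .028
```

```text
tcp [0.4444 0.1326 0.1094] area 530 px [253.1 190.1] pred [252.5 190.2] xyz [[0.4444 0.1311 0.028 ]]
rpy [ 1.7987e+02 -5.0000e-02  9.0040e+01]
```

drive_tool --steps '[[[-0.0015, 0, 0.03], [0, 0, 0], 1], [[-0.0015, 0, 0.065], [0, 0, 0], 1], [[-0.0015, 0, 0.095], [0, 0, 0], 1], [[-0.0015, 0, 0.11], [0, 0, 0], 1], [[-0.0015, 0, 0.11], [0, 0, 0], 1]]'

```text
clock: 23.5
eef_pos: [0.4443, 0.1313, -0.0015]
orientation: [-179.9, 0.0, 90.1]
contact_force: [0.8, 0.1, 0.2]
width: 1.003
grasp_force: 0.0
```

drive_tool --steps '[[[0, 0, 0], [0, 0, 0], 1], [[0, 0, 0], [0, 0, 0.0], 0.7], [[0, 0, 0], [0, 0, 0], 0.5], [[0, 0, 0], [0, 0, 0], 0.2], [[0, 0, 0], [0, 0, 0], 0.2]]'

```text
clock: 24.0
eef_pos: [0.4471, 0.1313, 0.0045]
orientation: [179.5, -0.1, 90.0]
contact_force: [-8.6, -1.7, 45.2]
width: 0.385
grasp_force: 56.6
```

drive_tool --steps '[[[0, 0, 0], [0, 0, 0], 0.2], [[0, 0, 0], [0, 0, 0.0], 0.2], [[0, 0, 0], [0, 0, 0.0], 0.2]]'

```text
clock: 24.3
eef_pos: [0.4471, 0.1313, 0.0048]
orientation: [179.5, -0.2, 90.0]
contact_force: [-8.2, -0.9, 40.9]
width: 0.382
grasp_force: 55.3
```

drive_tool --steps '[[[0, 0, -0.002], [0, 0, 0], 0.2], [[0, 0, -0.005], [0, 0, 0.0], 0.2], [[0, 0, -0.01], [0, 0, 0.0], 0.2], [[0, 0, -0.015], [0, 0, 0.0], 0.2]]'

```text
clock: 24.7
eef_pos: [0.4444, 0.1307, 0.0168]
orientation: [179.8, -0.1, 90.0]
contact_force: [-1.3, 0.5, 0.0]
width: 0.204
grasp_force: 0.1
```

```bash
python3 - <<'E'
from h import *
from scipy.optimize import least_squares
z=np.load('pics/t2.npz');p=z['p'];T=z['T'];h=cv2.cvtColor(p,cv2.COLOR_RGB2HSV).astype(int)
for nm,lo,hi,zt,r in (('blue',98,130,.092,.029),('green',65,97,.060,.033)):
    m=((h[...,0]>=lo)&(h[...,0]<=hi)&(h[...,1]>70)).astype(np.uint8);m[300:]=0
    a,c,mm=max(blobs(m,100),key=lambda t:t[0])
    k=cv2.convexHull(np.argwhere(mm)[:,::-1].astype(np.int32)).reshape(-1,2)
    f0=np.zeros(mm.shape,np.uint8);cv2.fillPoly(f0,[k],1);k=cv2.findContours(f0,0,1)[0][0].reshape(-1,2)
    # near side (bottom rows) of contour = lid rim
    k=k[k[:,1]>k[:,1].min()+.45*np.ptp(k[:,1])]
    P=onz('wrist',k,zt,T)[:,:2];f=lambda v:np.hypot(*(P-v[:2]).T)-v[2]
    print(nm,a,c,least_squares(f,[.52,.342,r],loss='soft_l1',f_scale=.0005).x.round(4))
E
```

```text
blue 4146 [253.10009648 131.45827303] [0.5198 0.3427 0.028 ]
green 218 [245.16513761  96.71100917] [ 125.3787 -573.3236  587.1089]
```

Red was not grasped: the opening is 0.2 and there is no grip force. I'll rise and look.

drive_tool --steps '[[[0, 0, -0.04], [0, 0, 0], 1], [[0, 0, -0.08], [0, 0, 0.0], 1], [[0, 0, -0.1], [0, 0, 0.0], 1], [[0, 0, -0.1], [0, 0, 0.0], 1], [[0, 0, -0.1], [0, 0, 0.0], 1]]'

```text
clock: 25.2
eef_pos: [0.4434, 0.1303, 0.1145]
orientation: [180.0, -0.0, 90.0]
contact_force: [-0.1, 0.3, -1.0]
width: 0.995
grasp_force: 0.0
```

```bash
python3 look.py r2 .444 .131 .028
```

```text
tcp [0.4434 0.1303 0.1145] area 514 px [253.2 184.2] pred [253.7 185.3] xyz [[0.4436 0.1318 0.028 ]]
rpy [-1.7993e+02  2.0000e-02  8.9980e+01]
```

View pics/r2.png

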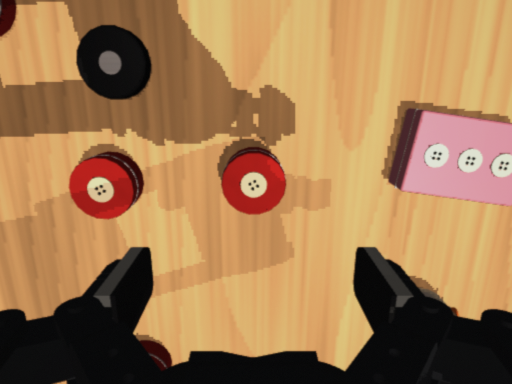

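r2 shows red still upright and undisturbed at (253,184), so the pads rode over its lid. The fingertips sit about 25 mm behind the TCP at this opening, so I need to go about 12 mm lower.

drive_tool --steps '[[[0.001, 0.0005, 0.03], [0, 0, 0], 1], [[0.001, 0.0005, 0.07], [0, 0, 0], 1], [[0.001, 0.0005, 0.105], [0, 0, 0], 1], [[0.001, 0.0005, 0.12], [0, 0, 0], 1], [[0.001, 0.0005, 0.126], [0, 0, 0], 1]]'

```text
clock: 25.75
eef_pos: [0.4415, 0.1306, -0.0147]
orientation: [-179.6, 0.1, 90.0]
contact_force: [-0.4, 0.4, -0.2]
width: 1.001
grasp_force: 0.0
```

drive_tool --steps '[[[0, 0, 0], [0, 0, 0], 1], [[0, 0, 0], [0, 0, 0.0], 0.75], [[0, 0, 0], [0, 0, 0], 0.65], [[0, 0, 0], [0, 0, 0], 0.65]]'

```text
clock: 26.15
eef_pos: [0.4448, 0.1315, -0.0108]
orientation: [179.9, -0.0, 90.0]
contact_force: [1.6, -0.9, -0.3]
width: 0.655
grasp_force: 0.0
```

drive_tool --steps '[[[0, 0, 0], [0, 0, 0], 0.6], [[0, 0, 0], [0, 0, 0.0], 0.5], [[0, 0, 0], [0, 0, 0], 0.4], [[0, 0, 0], [0, 0, 0], 0.3], [[0, 0, 0], [0, 0, 0], 0.3]]'

```text
clock: 26.65
eef_pos: [0.4444, 0.1314, -0.0106]
orientation: [179.9, -0.0, 90.0]
contact_force: [-1.3, -0.5, 7.6]
width: 0.552
grasp_force: 60.4
```

drive_tool --steps '[[[0, 0, 0], [0, 0, 0], 0.3], [[0, 0, -0.002], [0, 0, 0.0], 0.3], [[0, 0, -0.006], [0, 0, 0.0], 0.3], [[0, 0, -0.012], [0, 0, 0.0], 0.3], [[0, 0, -0.015], [0, 0, 0.0], 0.3]]'

```text
clock: 27.15
eef_pos: [0.4444, 0.1314, 0.0039]
orientation: [180.0, -0.0, 90.0]
contact_force: [-0.3, 0.6, -1.4]
width: 0.557
grasp_force: 61.8
```

drive_tool --steps '[[[0, 0, -0.02], [0, 0, 0], 0.3], [[0, 0, -0.05], [0, 0, 0], 0.3], [[0, 0, -0.085], [0, 0, 0], 0.3], [[0.01, 0.005, -0.12], [0, 0, 0], 0.3], [[0.03, 0.01, -0.145], [0, 0, 0], 0.3]]'

```text
clock: 27.65
eef_pos: [0.4547, 0.161, 0.1509]
orientation: [179.8, -0.0, 89.9]
contact_force: [1.3, 0.1, -1.8]
width: 0.561
grasp_force: 62.0
```

drive_tool --steps '[[[0.035, 0.015, 0], [0, 0, 0], 0.3], [[0.07, 0.03, 0], [0, 0, 0], 0.3], [[0.1, 0.045, 0], [0, 0, 0], 0.3], [[0.125, 0.06, 0], [0, 0, 0], 0.3], [[0.13, 0.066, 0], [0, 0, 0], 0.3]]'

```text
clock: 28.15
eef_pos: [0.5211, 0.2938, 0.1481]
orientation: [180.0, -0.1, 90.1]
contact_force: [-0.1, 0.1, -0.8]
width: 0.554
grasp_force: 62.1
```

drive_tool --steps '[[[0, 0, 0], [0, 0, 0], 0.3], [[0, 0, 0], [0, 0, 0], 0.3], [[0, 0, 0], [0, 0, 0], 0.3]]'

```text
clock: 28.45
eef_pos: [0.5194, 0.29, 0.1484]
orientation: [-180.0, 0.0, 89.9]
contact_force: [-1.7, -0.4, -1.3]
width: 0.554
grasp_force: 62.1
```

```bash
cat > lid.py <<'E'
import sys
from h import *
from scipy.optimize import least_squares
def rim(p,T,lo,hi,zt,r):
    h=cv2.cvtColor(p,cv2.COLOR_RGB2HSV).astype(int);H=h[...,0]
    m=((((H>=lo)&(H<=hi)) if lo<hi else ((H>=lo)|(H<=hi)))&(h[...,1]>70)).astype(np.uint8)
    g=proj('wrist',[.52,.342,zt],T);w=np.zeros_like(m);cv2.circle(w,tuple(int(v) for v in g),int(343.7*r*1.25/(T[2,3]+.16-zt)),1,-1);m&=w
    a,c,mm=max(blobs(m,100),key=lambda t:t[0])
    f0=np.zeros(mm.shape,np.uint8);cv2.fillPoly(f0,[cv2.convexHull(np.argwhere(mm)[:,::-1].astype(np.int32))],1);k=cv2.findContours(f0,0,1)[0][0].reshape(-1,2)
    k=k[k[:,1]>k[:,1].min()+.45*np.ptp(k[:,1])];P=onz('wrist',k,zt,T)[:,:2]
    return a,c.round(1),least_squares(lambda v:np.hypot(*(P-v[:2]).T)-v[2],[.52,.342,r],loss='soft_l1',f_scale=.0005).x.round(4)
E
python3 - <<'E'
from lid import *
p,d,T=snap('wrist','r3');np.savez('pics/r3.npz',p=p,T=T);print(T[:3,3].round(4),rim(p,T,98,130,.092,.029))
E
python3 tower.py r4 .092
```

```text
[0.5194 0.29   0.1484] (np.int32(5157), array([253.4, 117.3]), array([0.5197, 0.3429, 0.0281]))
tcp [0.5196 0.2901 0.1485]
button 1000 [253.5 119.7] [251.5 122.6] [[0.52   0.3429 0.092 ]]
plinth [0.5191 0.341  0.0538] 0.0002327111464617632
```

drive_tool --steps '[[[0.025, 0, 0], [0, 0, 0], 0.3], [[0.045, 0, 0], [0, 0, 0], 0.3], [[0.0525, 0, 0.02], [0, 0, 0], 0.3], [[0.0525, 0, 0.045], [0, 0, 0], 0.3], [[0.0525, 0, 0.058], [0, 0, 0], 0.3]]'

```text
clock: 29.05
eef_pos: [0.5189, 0.3437, 0.0884]
orientation: [-179.9, 0.1, 90.0]
contact_force: [0.6, -0.5, -1.9]
width: 0.555
grasp_force: 62.1
```

drive_tool --steps '[[[0, 0, 0.002], [0, 0, 0], 0.3], [[0, 0, 0.005], [0, 0, 0.0], 0.3], [[0, 0, 0.006], [0, 0, 0], 0.3], [[0, 0, 0.006], [0, 0, 0], 0.3], [[0, 0, 0.006], [0, 0, 0], 0.3]]'

```text
clock: 29.55
eef_pos: [0.5206, 0.344, 0.0851]
orientation: [179.9, -0.1, 90.0]
contact_force: [0.2, 0.3, -1.1]
width: 0.559
grasp_force: 62.1
```

drive_tool --steps '[[[0, 0, 0.001], [0, 0, 0], 0.3], [[0, 0, 0.002], [0, 0, 0.0], 0.3], [[0, 0, 0.002], [0, 0, 0], 0.3], [[0, 0, 0.002], [0, 0, 0], 0.3]]'

```text
clock: 29.95
eef_pos: [0.5202, 0.3438, 0.0823]
orientation: [-180.0, -0.0, 90.0]
contact_force: [-0.2, 0.3, -1.2]
width: 0.556
grasp_force: 62.1
```

drive_tool --steps '[[[-0.0012, -0.0003, 0.0005], [0, 0, 0], 0.3], [[-0.0012, -0.0003, 0.0015], [0, 0, 0.0], 0.3], [[-0.0012, -0.0003, 0.0015], [0, 0, 0], 0.3], [[-0.0012, -0.0003, 0.0015], [0, 0, 0], 0.3]]'

```text
clock: 30.35
eef_pos: [0.5199, 0.3425, 0.0815]
orientation: [180.0, -0.0, 90.0]
contact_force: [-1.3, -1.0, 5.8]
width: 0.561
grasp_force: 62.7
```

drive_tool --steps '[[[0, 0, 0], [0, 0, 0], 0.65], [[0, 0, 0], [0, 0, 0.0], 0.75], [[0, 0, 0], [0, 0, 0], 1], [[0, 0, 0], [0, 0, 0], 1], [[0, 0, -0.02], [0, 0, 0], 1]]'

```text
clock: 30.85
eef_pos: [0.5181, 0.3415, 0.0982]
orientation: [-179.7, 0.2, 90.0]
contact_force: [0.4, -0.9, -0.4]
width: 0.995
grasp_force: 0.0
```

drive_tool --steps '[[[0, 0, -0.05], [0, 0, 0], 1], [[0, 0, -0.09], [0, 0, 0.0], 1], [[-0.05, 0, -0.1], [0, 0, 0], 1], [[-0.05, 0, -0.1], [0, 0, 0], 1], [[-0.05, 0, -0.1], [0, 0, 0], 1]]'

```text
clock: 31.35
eef_pos: [0.5199, 0.292, 0.2012]
orientation: [180.0, -0.0, 89.9]
contact_force: [-0.6, 1.0, -0.6]
width: 1.001
grasp_force: 0.0
```

```bash
python3 tower.py t3 .120; python3 -c "
from lid import *
z=np.load('pics/t3.npz');p,T=z['p'],z['T'];print(rim(p,T,170,8,.12,.025),rim(p,T,98,130,.092,.029),rim(p,T,65,97,.06,.033))"
```

```text
tcp [0.5199 0.292  0.2012]
button 491 [252.8 119. ] [251.1 121.9] [[0.52  0.343 0.12 ]]
plinth [0.5189 0.3409 0.0537] 0.00030199580442698693
(np.int32(3170), array([252.8, 117.5]), array([0.5199, 0.343 , 0.0243])) (np.int32(299), array([249.7,  90.5]), array([0.5137, 0.4173, 0.0762])) (np.int32(130), array([244. ,  84.6]), array([  87.2424, -315.8478,  327.882 ]))
```

View pics/t3.png

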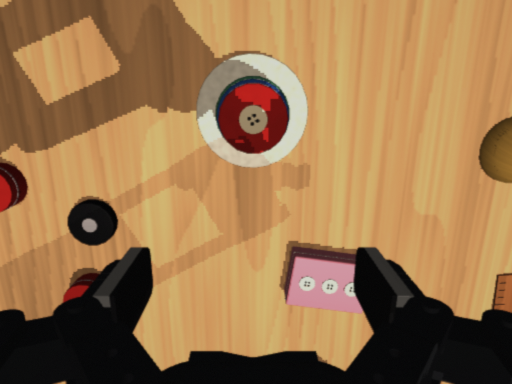

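t3 shows the tower standing concentric at (253,117), red on blue on green. Next is the pink box, with the tool turned about 98°.

drive_tool --steps '[[[-0.03, 0.02, 0], [0, 0, 8.3], 1], [[-0.06, 0.04, 0], [0, 0, 16.6], 1], [[-0.09, 0.06, 0], [0, 0, 24.9], 1], [[-0.12, 0.075, 0], [0, 0, 33.2], 1], [[-0.141, 0.0845, 0], [0, 0, 41.5], 1]]'

```text
clock: 31.9
eef_pos: [0.6051, 0.1507, 0.1991]
orientation: [-179.9, 0.1, 48.1]
contact_force: [0.5, 0.5, -0.1]
width: 0.999
grasp_force: 0.0
```

drive_tool --steps '[[[0, 0, 0], [0, 0, 8.3], 1], [[0, 0, 0], [0, 0, 16.6], 1], [[0, 0, 0.02], [0, 0, 24.9], 1], [[0, 0, 0.04], [0, 0, 33.2], 1], [[0, 0, 0.06], [0, 0, 41.5], 1]]'

```text
clock: 32.4
eef_pos: [0.6041, 0.1526, 0.1388]
orientation: [-180.0, 0.1, 6.7]
contact_force: [0.2, -1.3, 0.2]
width: 0.998
grasp_force: 0.0
```

drive_tool --steps '[[[0, 0, 0.02], [0, 0, 8.3], 1], [[0, 0, 0.02], [0, 0, 15.3], 1], [[0, 0, 0.02], [0, 0, 15.3], 1], [[0, 0, 0.02], [0, 0, 15.3], 1], [[0, 0, 0.02], [0, 0, 15.3], 1]]'

```text
clock: 32.9
eef_pos: [0.6046, 0.1521, 0.1209]
orientation: [-180.0, -0.0, -8.2]
contact_force: [-0.1, 0.2, -1.3]
width: 1.0
grasp_force: 0.0
```

```bash
cat > box.py <<'E'
import sys
from h import *
p,d,T=snap('wrist',sys.argv[1]);np.savez(f'pics/{sys.argv[1]}.npz',p=p,T=T)
s=manip.read_state();print(T[:3,3].round(4),s['orientation'].round(2),s['joint_positions'].round(1))
h=cv2.cvtColor(p,cv2.COLOR_RGB2HSV);m=((h[...,2]>120)&((h[...,0]>150)|(h[...,1]<60))).astype(np.uint8)
a,c,mm=max(blobs(m),key=lambda t:t[0]);k=cv2.findContours(mm.astype(np.uint8),0,1)[0][0].reshape(-1,2)
P=onz('wrist',k,.028,T)[:,:2].astype(np.float32);r=cv2.minAreaRect(P);print(a,c,r)
b=((h[...,1]<60)&(h[...,2]>120)).astype(np.uint8)
f=np.zeros_like(b);cv2.fillPoly(f,[cv2.convexHull(k)],1);b&=f
bs=[(a,c) for a,c,_ in blobs(b,60)];q=onz('wrist',np.array([c for a,c in bs]),.028,T);print([a for a,c in bs],q.round(4),q.mean(0).round(4))
E
python3 box.py x1
```

```text
[0.6046 0.1521 0.1209] [-1.7998e+02 -4.0000e-02 -8.2200e+00] [ 13.   26.2  90.3   0.   63.5 111.3]
7211 [253.94452919 169.5093607 ] ((0.6068814396858215, 0.15047791600227356), (0.060757655650377274, 0.08874913305044174), 81.76617431640625)
[np.int32(444), np.int32(355), np.int32(242)] [[0.6318 0.1468 0.028 ]
 [0.6056 0.1505 0.028 ]
 [0.5817 0.1539 0.028 ]] [0.6064 0.1504 0.028 ]
```

drive_tool --steps '[[[0.0015, 0.0015, 0.035], [0, 0, 0], 1], [[0.0015, 0.0015, 0.07], [0, 0, 0], 1], [[0.0015, 0.0015, 0.105], [0, 0, 0], 1], [[0.0015, 0.0015, 0.125], [0, 0, 0], 1], [[0.0015, 0.0015, 0.13], [0, 0, 0], 1]]'

```text
clock: 33.45
eef_pos: [0.604, 0.1495, -0.0115]
orientation: [179.9, 0.2, -8.3]
contact_force: [-0.3, 0.5, -1.0]
width: 1.0
grasp_force: 0.0
```

drive_tool --steps '[[[0, 0, 0], [0, 0, 0], 1], [[0, 0, 0], [0, 0, 0.0], 0.85], [[0, 0, 0], [0, 0, 0], 0.75], [[0, 0, 0], [0, 0, 0], 0.65], [[0, 0, 0], [0, 0, 0], 0.55]]'

```text
clock: 33.95
eef_pos: [0.6069, 0.1502, -0.0069]
orientation: [-179.9, -0.2, -8.3]
contact_force: [-0.8, -0.4, 5.7]
width: 0.699
grasp_force: 64.7
```

drive_tool --steps '[[[0, 0, 0], [0, 0, 0], 0.4], [[0, 0, 0], [0, 0, 0.0], 0.4], [[0, 0, 0], [0, 0, 0], 0.4]]'

```text
clock: 34.25
eef_pos: [0.6069, 0.1502, -0.0069]
orientation: [-179.9, -0.2, -8.3]
contact_force: [-0.6, 0.5, 6.0]
width: 0.7
grasp_force: 64.7
```

drive_tool --steps '[[[0, 0, -0.002], [0, 0, 0], 0.4], [[0, 0, -0.006], [0, 0, 0.0], 0.4], [[0, 0, -0.012], [0, 0, 0], 0.4], [[0, 0, -0.015], [0, 0, 0], 0.4]]'

```text
clock: 34.65
eef_pos: [0.6059, 0.1499, 0.0065]
orientation: [-180.0, -0.0, -8.3]
contact_force: [0.1, 0.7, -1.6]
width: 0.7
grasp_force: 64.7
```

drive_tool --steps '[[[0, 0, -0.02], [0, 0, 0], 0.4], [[0, 0, -0.05], [0, 0, 0], 0.4], [[0, 0, -0.085], [0, 0, 0], 0.4], [[-0.01, 0.01, -0.12], [0, 0, 0], 0.4], [[-0.02, 0.04, -0.15], [0, 0, 0], 0.4]]'

```text
clock: 35.15
eef_pos: [0.5806, 0.1146, 0.1578]
orientation: [-179.9, -0.1, -8.2]
contact_force: [-0.1, 0.0, -0.9]
width: 0.697
grasp_force: 65.1
```

drive_tool --steps '[[[-0.01, 0.04, 0], [0, 0, -2.5], 0.4], [[-0.02, 0.08, 0], [0, 0, -5], 0.4], [[-0.03, 0.12, 0], [0, 0, -7.5], 0.4], [[-0.04, 0.16, 0], [0, 0, -10], 0.4], [[-0.05, 0.2, 0], [0, 0, -12.2], 0.4]]'

```text
clock: 35.65
eef_pos: [0.5007, -0.0788, 0.1561]
orientation: [180.0, -0.0, 4.0]
contact_force: [0.7, -0.8, -1.3]
width: 0.702
grasp_force: 65.1
```

drive_tool --steps '[[[-0.02, 0.04, 0], [0, 0, 0], 0.4], [[-0.05, 0.08, 0], [0, 0, 0], 0.4], [[-0.08, 0.12, 0], [0, 0, 0], 0.4], [[-0.11, 0.16, 0], [0, 0, 0], 0.4], [[-0.12, 0.2, 0], [0, 0, 0], 0.4]]'

```text
clock: 36.15
eef_pos: [0.3924, -0.286, 0.1561]
orientation: [-180.0, 0.1, 3.8]
contact_force: [1.9, 0.2, -1.7]
width: 0.701
grasp_force: 65.1
```

drive_tool --steps '[[[0, 0.03, 0], [0, 0, 0], 0.4], [[0, 0.05, 0], [0, 0, 0], 0.4], [[0, 0.05, 0], [0, 0, 0], 0.4], [[0, 0.05, 0], [0, 0, 0], 0.4]]'

```text
clock: 36.55
eef_pos: [0.3987, -0.3343, 0.1555]
orientation: [-179.9, 0.0, 3.9]
contact_force: [0.1, 0.7, -0.9]
width: 0.699
grasp_force: 65.1
```

```bash
python3 - <<'E'
from h import *
p,d,T=snap('wrist','s1');np.savez('pics/s1.npz',p=p,T=T,d=d);s=manip.read_state();print(T[:3,3].round(4),s['orientation'].round(2),s['joint_positions'].round(1))
E
```

```text
[ 0.3987 -0.3343  0.1555] [-1.7991e+02  4.0000e-02  3.9200e+00] [-41.2  15.7 101.3   0.   63.   44.8]
```

View pics/s1.png

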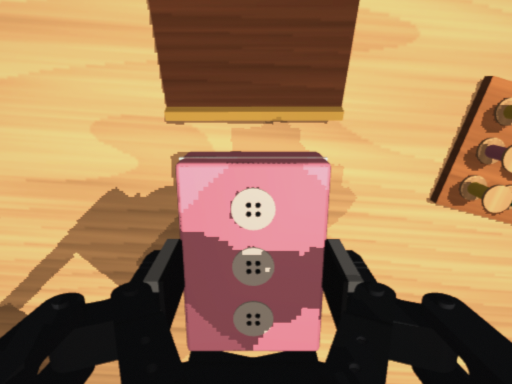

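s1 shows the box held squarely, with its lid front edge at row 163, columns 179–329, and its middle button at (253,267). The stand lies ahead with its ledge at rows 106–121, columns 165–343, well aligned with the tool. Next I'll fit the edges.

```bash
cat > seat.py <<'E'
from h import *
z=np.load('pics/s1.npz');p,T=z['p'],z['T'];h=cv2.cvtColor(p,cv2.COLOR_RGB2HSV).astype(int);H,S,V=h[...,0],h[...,1],h[...,2]
face=((H<=13)&(S>150)&(V<130)).astype(np.uint8);face[130:]=0;a,c,m=max(blobs(face),key=lambda t:t[0])
inner=np.array([(x,np.where(m[:,x])[0].max()+.5) for x in range(175,335,4)],float)
P=onz('wrist',inner,.020,T);k=np.polyfit(P[:,1]+.33,P[:,0],1);print('inner x at y=-.33:',k,'yaw',np.degrees(np.arctan(-k[0])))
yaw=np.arctan(-k[0]);ex=np.array([np.cos(yaw),np.sin(yaw),0]);n=np.array([-np.sin(np.radians(22))*ex[0],-np.sin(np.radians(22))*ex[1],np.cos(np.radians(22))])
p0=np.array([k[1],-.33,.02]);E=[]
for fn in (min,max):
    e=np.array([(fn(np.where(m[r])[0])+(.5 if fn is max else -.5),r) for r in range(10,98,4)],float);o,d=ray('wrist',e,T)
    Q=o+d*(((p0-o)@n)/(d@n))[:,None];q=np.polyfit(Q[:,0]-.5,Q[:,1],1);E.append(q);print('side y at x=.5',q,'yaw',np.degrees(np.arctan(q[0])))
w=np.array([(E[0]+E[1])/2])[0];print('mid y at x=.5',w[1],'width',abs(E[0][1]-E[1][1]))
# box lid in tool axes
zt=-.0349;Tw=T
def totool(px):
    c=vision.camera_info('wrist');M=c['hand_eye'];px=np.atleast_2d(px).astype(float);d=np.c_[(px[:,0]-c['cx'])/c['fx'],(px[:,1]-c['cy'])/c['fy'],np.ones(len(px))]@M[:3,:3].T
    return M[:3,3]+d*((zt-M[2,3])/d[:,2])[:,None]
G=V.astype(float);fr=np.array([(x,158+np.argmax(np.diff(G[158:170,x]))+1) for x in range(190,320,4)],float);F=totool(fr)
q=np.polyfit(F[:,1],F[:,0],1);print('front edge tool x',q,np.median(fr[:,1]))
pk=((H>150)&(V>60)).astype(np.uint8)
for nm,fn in (('L',min),('R',max)):
    e=totool([(fn(np.where(pk[r,170:340])[0])+170+(.5 if fn is max else -.5),r) for r in range(170,232,4)]);print(nm,'tool y',np.polyfit(e[:,0],e[:,1],1),e[:,1].mean())
print('buttons',totool([(253,209),(253,267),(253,320)]).round(4))
E
python3 seat.py
```

```text
inner x at y=-.33: [-0.06711614  0.45587139] yaw 3.839713296994909
side y at x=.5 [ 0.07554052 -0.25257922] yaw 4.319948545417713
side y at x=.5 [ 0.0680466  -0.40231032] yaw 3.892781973069498
mid y at x=.5 -0.3274447720474091 width 0.14973110542102164
front edge tool x [-0.00456965  0.04397669] 163.0
L tool y [-0.00149018 -0.03054064] -0.03058353610048216
R tool y [-0.0014836   0.02989083] 0.029848200802208454
buttons [[ 0.025  -0.0003 -0.0349]
 [-0.0013 -0.0003 -0.0349]
 [-0.028  -0.0003 -0.0349]]
```

drive_tool --steps '[[[0.03, 0, 0], [0, 7.5, 0], 0.4], [[0.06, 0, 0], [0, 15, 0], 0.4], [[0.086, 0, 0.005], [0, 22, 0], 0.4], [[0.086, 0, 0.03], [0, 22, 0], 0.4], [[0.086, 0, 0.05], [0, 22, 0], 0.4]]'

```text
clock: 37.1
eef_pos: [0.4842, -0.3271, 0.105]
orientation: [-179.9, -22.0, 4.0]
contact_force: [-0.3, -0.3, -0.5]
width: 0.704
grasp_force: 65.1
```

drive_tool --steps '[[[0, 0, 0], [0, 0, 0], 0.4], [[0, 0, 0], [0, 0, 0], 0.4], [[0, 0, 0], [0, 0, 0], 0.4]]'

```text
clock: 37.4
eef_pos: [0.4855, -0.3292, 0.1072]
orientation: [179.9, -22.1, 4.0]
contact_force: [0.5, 0.5, -0.5]
width: 0.7
grasp_force: 65.2
```

```bash
cat > tgt.py <<'E'
from h import *
T=Ttool();s=manip.read_state();yaw=np.radians(4.0);ex=np.array([np.cos(yaw),np.sin(yaw),0]);c,si=np.cos(np.radians(22)),np.sin(np.radians(22))
u=c*ex+[0,0,si];n=-si*ex+[0,0,c];I=np.array([.4559,-.3306,.020]);X=np.array([u,-np.array([-ex[1],ex[0],0]),-n]).T
seat=I+.045*u+X@[.0012,.0003,.0069];D=np.eye(3)
print('tcp',T[:3,3].round(4),'seat',seat.round(4),'shift in tool axes',(T[:3,:3].T@(seat-T[:3,3])).round(4),'turn',np.degrees(R.from_matrix(T[:3,:3].T@X).as_rotvec()).round(2))
print('along slope axes',(X.T@(seat-T[:3,3])).round(4),s['contact_force'].round(1),s['joint_positions'].round(1))
E
python3 tgt.py
```

```text
tcp [ 0.4855 -0.3292  0.1072] seat [ 0.5012 -0.3277  0.0309] shift in tool axes [-0.0141 -0.0005  0.0766] turn [ 0.11 -0.1  -0.03]
along slope axes [-0.014  -0.0004  0.0767] [ 0.5  0.5 -0.5] [-44.7  17.8 110.8  26.3  39.4  22.6]
```

drive_tool --steps '[[[-0.004, 0, 0.025], [0, 0, 0], 0.4], [[-0.008, 0, 0.05], [0, 0, 0], 0.4], [[-0.008, 0, 0.065], [0, 0, 0], 0.4], [[-0.008, 0, 0.07], [0, 0, 0], 0.4], [[-0.008, 0, 0.07], [0, 0, 0], 0.4]]'

```text
clock: 37.9
eef_pos: [0.5039, -0.328, 0.038]
orientation: [-180.0, -22.0, 3.9]
contact_force: [-1.0, -1.2, -0.8]
width: 0.697
grasp_force: 65.2
```

drive_tool --steps '[[[0, 0, 0.001], [0, 0, 0], 0.4], [[0, 0, 0.003], [0, 0, 0], 0.4], [[0, 0, 0.004], [0, 0, 0], 0.4], [[0, 0, 0.004], [0, 0, 0], 0.4], [[0, 0, 0.004], [0, 0, 0], 0.4]]'

```text
clock: 38.4
eef_pos: [0.5049, -0.3279, 0.0344]
orientation: [180.0, -22.0, 3.9]
contact_force: [0.3, -0.4, -1.3]
width: 0.697
grasp_force: 65.2
```

```bash
python3 tgt.py
```

```text
tcp [ 0.5049 -0.3279  0.0344] seat [ 0.5012 -0.3277  0.0309] shift in tool axes [-0.0047 -0.0004  0.0019] turn [ 0.06 -0.02 -0.11]
along slope axes [-0.0047 -0.0004  0.0019] [ 0.3 -0.4 -1.3] [-43.1  24.5 113.6  32.6  30.6  16.4]
```

drive_tool --steps '[[[0, 0, 0.0005], [0, 0, 0], 0.4], [[0, 0, 0.001], [0, 0, 0], 0.4], [[-0.002, 0, 0.001], [0, 0, 0], 0.4], [[-0.003, 0, 0.001], [0, 0, 0], 0.4], [[-0.003, 0, 0.001], [0, 0, 0], 0.4]]'

```text
clock: 38.9
eef_pos: [0.5022, -0.3279, 0.032]
orientation: [-180.0, -22.0, 3.9]
contact_force: [-0.4, -0.0, -1.5]
width: 0.701
grasp_force: 65.2
```

drive_tool --steps '[[[-0.0005, 0, 0], [0, 0, 0], 0.4], [[-0.001, 0, 0], [0, 0, 0], 0.4], [[-0.001, 0, 0], [0, 0, 0], 0.4]]'

```text
clock: 39.2
eef_pos: [0.5015, -0.328, 0.0317]
orientation: [-180.0, -22.0, 3.9]
contact_force: [0.7, -0.2, -1.6]
width: 0.699
grasp_force: 65.2
```

drive_tool --steps '[[[-0.0005, 0, 0], [0, 0, 0], 0.4], [[-0.001, 0, 0], [0, 0, 0], 0.4], [[-0.001, 0, 0], [0, 0, 0], 0.4]]'

```text
clock: 39.5
eef_pos: [0.5006, -0.3281, 0.0314]
orientation: [-180.0, -22.0, 3.9]
contact_force: [0.1, 0.1, -1.7]
width: 0.7
grasp_force: 65.2
```

drive_tool --steps '[[[0, 0, 0.0005], [0, 0, 0], 0.4], [[0, 0, 0.001], [0, 0, 0], 0.4], [[0, 0, 0.001], [0, 0, 0], 0.4]]'

```text
clock: 39.8
eef_pos: [0.5008, -0.3282, 0.031]
orientation: [180.0, -22.0, 3.9]
contact_force: [-2.9, 0.1, 5.8]
width: 0.699
grasp_force: 65.9
```

drive_tool --steps '[[[-0.0005, 0, 0], [0, 0, 0], 0.4], [[-0.001, 0, 0], [0, 0, 0], 0.4], [[-0.001, 0, 0], [0, 0, 0], 0.4]]'

```text
clock: 40.1
eef_pos: [0.5008, -0.3282, 0.0309]
orientation: [180.0, -22.1, 3.9]
contact_force: [-1.5, 1.1, 5.6]
width: 0.7
grasp_force: 66.0
```

drive_tool --steps '[[[-0.0005, 0, 0], [0, 0, 0], 0.4], [[-0.001, 0, 0], [0, 0, 0], 0.4], [[-0.001, 0, 0], [0, 0, 0], 0.4]]'

```text
clock: 40.4
eef_pos: [0.5007, -0.3283, 0.0309]
orientation: [180.0, -22.2, 3.8]
contact_force: [3.4, 2.2, 4.8]
width: 0.701
grasp_force: 65.8
```

drive_tool --steps '[[[-0.0005, 0, 0], [0, 0, 0], 0.4], [[-0.001, 0, 0], [0, 0, 0], 0.4], [[-0.001, 0, 0], [0, 0, 0], 0.4]]'

```text
clock: 40.7
eef_pos: [0.5006, -0.3283, 0.031]
orientation: [180.0, -22.2, 3.8]
contact_force: [6.0, 4.1, 5.7]
width: 0.702
grasp_force: 65.6
```

drive_tool --steps '[[[-0.0005, 0, 0], [0, 0, 0], 0.4], [[-0.001, 0, 0], [0, 0, 0], 0.4], [[-0.001, 0, 0], [0, 0, 0], 0.4]]'

```text
clock: 41.0
eef_pos: [0.5005, -0.3283, 0.0311]
orientation: [180.0, -22.3, 3.8]
contact_force: [8.0, 5.7, 5.5]
width: 0.699
grasp_force: 65.6
```

drive_tool --steps '[[[0.0015, 0, 0], [0, 0, 0], 0.4], [[0.003, 0, 0], [0, 0, 0], 0.4], [[0.003, 0, 0], [0, 0, 0], 0.4]]'

```text
clock: 41.3
eef_pos: [0.5007, -0.3282, 0.0309]
orientation: [180.0, -22.1, 3.9]
contact_force: [-0.9, 1.3, 6.6]
width: 0.705
grasp_force: 66.0
```

drive_tool --steps '[[[0, 0, 0], [0, 0, 0], 0.75], [[0, 0, 0], [0, 0, 0], 0.8], [[0, 0, 0], [0, 0, 0], 0.9], [[0, 0, 0], [0, 0, 0], 1], [[0, 0, 0], [0, 0, 0], 1]]'

```text
clock: 41.8
eef_pos: [0.5, -0.3281, 0.0299]
orientation: [-180.0, -22.0, 3.9]
contact_force: [0.6, -0.4, -0.3]
width: 1.001
grasp_force: 0.0
```

drive_tool --steps '[[[0, 0, -0.02], [0, 0, 0], 1], [[0, 0, -0.06], [0, 0, 0], 1], [[0, 0, -0.1], [0, 0, 0], 1], [[0, 0, -0.14], [0, 0, 0], 1], [[-0.03, 0, -0.16], [0, 0, 0], 1]]'

```text
clock: 42.3
eef_pos: [0.4149, -0.3366, 0.1723]
orientation: [179.5, -22.4, 4.2]
contact_force: [-0.3, -1.0, 0.5]
width: 0.999
grasp_force: 0.0
```

drive_tool --steps '[[[-0.03, 0, 0], [0, 0, 0], 1], [[-0.03, 0, 0], [0, 0, 0], 1], [[-0.03, 0, 0], [0, 0, 0], 1]]'

```text
clock: 42.6
eef_pos: [0.3845, -0.3362, 0.156]
orientation: [-180.0, -22.0, 3.8]
contact_force: [-0.3, 0.4, -0.3]
width: 1.002
grasp_force: 0.0
```

```bash
python3 - <<'E'
from h import *
p,d,T=snap('wrist','s2');np.savez('pics/s2.npz',p=p,T=T)
h=cv2.cvtColor(p,cv2.COLOR_RGB2HSV).astype(int);H,S,V=h[...,0],h[...,1],h[...,2]
pk=(((H>150)|(S<60))&(V>60)).astype(np.uint8);print(T[:3,3],[(a,c.round()) for a,c,_ in blobs(pk,1500)])
for n in('top','side'):
    q,_,_=snap(n,n+'1')
big=cv2.cvtColor(q,cv2.COLOR_RGB2BGR)
t=cv2.imread('pics/top1.png');w=cv2.imread('pics/s2.png')
a=cv2.resize(w,(400,300));b=cv2.resize(t[60:220,60:470],(400,156));b=cv2.copyMakeBorder(b,0,144,0,0,0)
c=cv2.resize(big[120:290,190:420],(406,300));e=cv2.resize(t[115:205,355:460],(350,300));
cv2.imwrite('pics/final.png',np.vstack([np.hstack([a,b]),np.hstack([cv2.resize(c,(400,296)),cv2.resize(e,(400,296))])]))
E
```

```text
[ 0.38448958 -0.33616491  0.15598461] [(np.int32(8350), array([253.,  99.]))]
```

View pics/final.png

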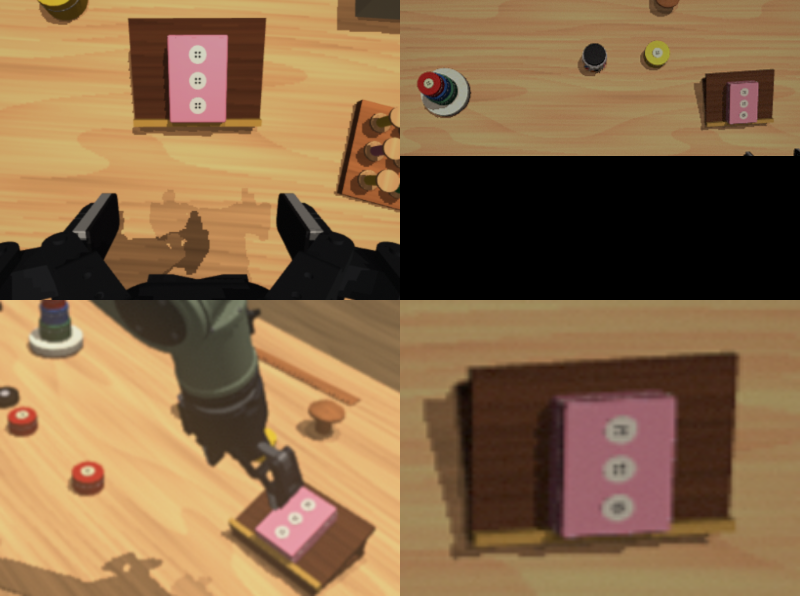

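The final views show the tower upright on the plinth. The box is on the stand, centred against the ledge, and the jar and yellow tin are untouched. I'll do one numeric check of the box before handing in.

```bash
python3 - <<'E'
from h import *
z=np.load('pics/s2.npz');p,T=z['p'],z['T'];h=cv2.cvtColor(p,cv2.COLOR_RGB2HSV).astype(int)
b=((h[...,1]<60)&(h[...,2]>120)).astype(np.uint8);b[:, :200]=0;b[:,310:]=0;b[170:]=0
cs=np.array(sorted([c.tolist() for a,c,_ in blobs(b,60)],key=lambda c:c[1]))
yaw=np.radians(4.0);ex=np.array([np.cos(yaw),np.sin(yaw),0]);c,si=np.cos(np.radians(22)),np.sin(np.radians(22))
u=c*ex+[0,0,si];n=-si*ex+[0,0,c];v=np.array([-ex[1],ex[0],0]);I=np.array([.4559,-.3306,.020])
o,d=ray('wrist',cs,T);P=o+d*(((I+.028*n-o)@n)/(d@n))[:,None]-I
print(cs.round(1),'up-slope (middle: .045)',(P@u).round(4),'across',(P@v).round(4))
E
```

```text
[[252.6  69.3]
 [252.7 102.9]
 [252.8 134.6]] up-slope (middle: .045) [0.0705 0.0444 0.0184] across [-0.0007 -0.0007 -0.0007]
```

```bash
python3 -c "
from plant import manip
print(manip.job_done())"
```

```text
the job is handed in; nothing more can be done
None
```

I handed the job in at about 43 s: the green-blue-red tower stands within about 2 mm of the plinth centre, and the pin box lies lid up against the brass ledge, under 1 mm off the middle. The yellow tin and the jar were not touched. Blue slipped once and red's first grasp missed, with about 45 N pressed on its lid through the fingertips; both were regrasped cleanly.

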